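# Clamp the board and hang the safelights

## Robot

A 6-joint arm with a two-finger parallel gripper is mounted at the origin on the work surface. World frame = base frame: x ahead of the robot, y to its left, z up, the work surface at z = 0. Lengths are in mm, angles in rad, forces in N, time in s.
With the tool pointing down it reaches from about 300 to 875 mm from the base axis. Payload 6.4 kg.
Tool frame: the origin (TCP) lies on the centre line of the jaws, within the pads' length; the fingertips stand 17 mm ahead of it and the grasp point (between the pads) lies 2 mm behind it; y points along the fingers, x is the direction in which the jaws open and shut, and the axes are right-handed (so a half turn about y gives the same grasp; the last joint's range is limited). The gripper opens to 88 mm and grips with 3 to 60 N. Pads are 18 mm wide; open, the fingers measure 123 mm over their backs; the gripper's body (75 mm by 187 mm) begins 45 mm behind the grasp point.
Start: joints at [-1.44, 0.181, 1.607, -0, 1.354, -0.206], TCP at [190.036, -542.704, 255.714] pointing down, gripper open.
Joint ranges: [-2.99, 2.99], [-0.89, 2.07], [0.3, 2.58], [-1.14, 4.28], [0, 2.63], [-3.12, 3.12]. Speed limits (rad/s): [2.57, 2.57, 3.01, 3.14, 3.14, 3.14].

## Interface

Orientations are given as [roll, pitch, yaw] about the fixed x, y, z axes, in that order (R = Rz(yaw) Ry(pitch) Rx(roll)).
In Python, from cell import r, camera, ticket gives the robot as it stands.
- The arm moves only by the tool carry_out, never from a script. Its argument "motion" is a list that holds one entry, the list of rows, each a list of 5 numbers: the shift along the tool's x, y, z in m, then the turn about the tool's y in degrees, then the finger opening in m, from 0 to 0.0881. A call has 1 to 20 rows; each row shifts and turns the commanded pose from where the row before left it, along the tool's axes as they then stand; what a row does not reach is not made up. A row lasts 1/12 s, in which the tool goes at most 41.7 mm and 7.16 degrees, less where a joint would pass 70% of its speed; a pose out of reach is approached as far as the arm can. A call is refused whole if a number of a shift passes 0.0417 or a number of a turn 7.16, either way. A call with a gripper value outside its range is refused whole. The fingers move at their own pace and stop on an object; "squeeze" is the grip in N (left out, the last holds). Time passes only in rows, so rows that do not move let the fingers close. It gives the time, the measured TCP pose, the force and the opening at its end, in the units of the state.
- r.get_state(): the state, without advancing time (a new reading comes with each control period).
- camera(name): name is "scene" or "top"; returns a dict with "img" (400x640x3 uint8, red, green, blue), "fx", "fy", "cx", "cy" (pixels), "pose" (4x4, takes a point from camera to world coordinates). Camera axes: x right, y down, z forward; pixel columns grow to the right and rows downward; lengths in mm; the calibration is good to about 2 mm. A picture is of the moment at which its call begins. There is no depth.
- ticket.finish_job(): hands the job in, once; it reports no verdict.
The state is a dict: "time_s": time; "joints": joint angles; "dq": joint speeds; "joint_efforts": joint torques, N m; "position": TCP position; "orientation": TCP orientation; "force": force on the tool from outside, world axes, zero at the start; "torque": the same for the moment, N m; "grip_width": finger opening in mm.
Only numpy, scipy, OpenCV 4.12 (cv2) and the standard library are available. Lean on these libraries where they do the work, as an engineer would, in place of code of your own. Each camera call takes 0.05 s, during which the arm holds its last target.

## Task

Get the darkroom bench ready: first turn the two clamp knobs at the ends of the mounting board clockwise until each clutch clicks, stopping within half a turn of the clutch starting to slip. Then hang every safelight on a screw of its own, one lamp to a screw, by bringing its keyhole over the screw head and sliding the lamp down until the screw is at the top of the narrow slot, and let go, leaving the blower, beaker and magnifier alone.

Things in the scene. Friction and masses are not known exactly. Their poses are not given: they have to be found in the camera images.
- lamp_a: One of up to three alike safelights (may be absent), 0.32 kg, standing upright: painted box 50 mm deep (x), 64 wide, 80 high with a round amber lens in front (own -x), and a flat aluminium back plate 5 mm thick, 64 wide, 145 high, with a rubber grip tab on top up to 190 mm. Origin: underside, 27 mm behind the box front. Own x points to the back, which goes against the board; z up.
- lamp_a_tab (a point): Where to grip the same lamp, from above, across x: centre of its upright rubber tab, 10 mm thick (x), 30 mm wide (y), 145 to 190 mm above the underside; this point is 176 mm above it. Axes as the lamp's. The back plate's middle is 2.5 mm and its back face 5 mm beyond this point along own x; the box front is 50 mm the other way.
- lamp_a_seat (a point): Keyhole of the same lamp, in the back plate above the box: the top of its narrow slot, where the screw shank rests when hung; mid-thickness of the plate, 129.5 mm above the underside, 46.5 mm below the tab point. The slot, 9 mm wide, opens downward by sloping shoulders into a hole 22 mm wide, 22 mm high, whose middle is 25 mm below this point. Axes as the lamp's.
- lamp_b: One of up to three alike safelights (may be absent), 0.32 kg, standing upright: painted box 50 mm deep (x), 64 wide, 80 high with a round amber lens in front (own -x), and a flat aluminium back plate 5 mm thick, 64 wide, 145 high, with a rubber grip tab on top up to 190 mm. Origin: underside, 27 mm behind the box front. Own x points to the back, which goes against the board; z up.
- lamp_b_tab (a point): Where to grip the same lamp, from above, across x: centre of its upright rubber tab, 10 mm thick (x), 30 mm wide (y), 145 to 190 mm above the underside; this point is 176 mm above it. Axes as the lamp's. The back plate's middle is 2.5 mm and its back face 5 mm beyond this point along own x; the box front is 50 mm the other way.
- lamp_b_seat (a point): Keyhole of the same lamp, in the back plate above the box: the top of its narrow slot, where the screw shank rests when hung; mid-thickness of the plate, 129.5 mm above the underside, 46.5 mm below the tab point. The slot, 9 mm wide, opens downward by sloping shoulders into a hole 22 mm wide, 22 mm high, whose middle is 25 mm below this point. Axes as the lamp's.
- lamp_c: One of up to three alike safelights (may be absent), 0.32 kg, standing upright: painted box 50 mm deep (x), 64 wide, 80 high with a round amber lens in front (own -x), and a flat aluminium back plate 5 mm thick, 64 wide, 145 high, with a rubber grip tab on top up to 190 mm. Origin: underside, 27 mm behind the box front. Own x points to the back, which goes against the board; z up.
- lamp_c_tab (a point): Where to grip the same lamp, from above, across x: centre of its upright rubber tab, 10 mm thick (x), 30 mm wide (y), 145 to 190 mm above the underside; this point is 176 mm above it. Axes as the lamp's. The back plate's middle is 2.5 mm and its back face 5 mm beyond this point along own x; the box front is 50 mm the other way.
- lamp_c_seat (a point): Keyhole of the same lamp, in the back plate above the box: the top of its narrow slot, where the screw shank rests when hung; mid-thickness of the plate, 129.5 mm above the underside, 46.5 mm below the tab point. The slot, 9 mm wide, opens downward by sloping shoulders into a hole 22 mm wide, 22 mm high, whose middle is 25 mm below this point. Axes as the lamp's.
- board: Upright plywood mounting board, fixed, 300 mm long (y), 18 thick, 172 high, on a foot 12 mm high reaching 50 mm in front. Origin: bench level, middle of the front face. x points straight into the board, away from the robot; y left along it; z up. Place and yaw vary. A clamp tower stands 200 mm from the middle at each end. A hanging lamp's tab is wholly above the board's top edge.
- screw_left (a point): The left (seen from the robot) of three steel screws in the board's front face, 90 mm apart, 160 mm above the bench: shank 5 mm thick, 7 mm long; head 14 mm across, 4 mm thick, towards the robot. This point is the middle of the shank, 3.5 mm in front of the board; axes as the board's. A dark nut and washer mark each screw on the board's back.
- screw_middle (a point): The middle (seen from the robot) of three steel screws in the board's front face, 90 mm apart, 160 mm above the bench: shank 5 mm thick, 7 mm long; head 14 mm across, 4 mm thick, towards the robot. This point is the middle of the shank, 3.5 mm in front of the board; axes as the board's. A dark nut and washer mark each screw on the board's back.
- screw_right (a point): The right (seen from the robot) of three steel screws in the board's front face, 90 mm apart, 160 mm above the bench: shank 5 mm thick, 7 mm long; head 14 mm across, 4 mm thick, towards the robot. This point is the middle of the shank, 3.5 mm in front of the board; axes as the board's. A dark nut and washer mark each screw on the board's back.
- left_knob (a point): Round fluted black knob, 44 mm across and 30 mm high (142 to 172 mm above the bench), upright axis, on top of the clamp tower (60 x 55 mm, 130 mm high) at the board's left end seen from the robot. This point is on its axis 160 mm above the bench, where to grip it from above; its axes turn with the knob.
- left_cam (a joint): Angle of the steel cam and pointer under the left knob, rad, growing clockwise seen from above: starts anywhere from 0.3 to 1.9, stops dead at 4.4 (clamp fully home). It turns with the knob at about 0.04 Nm and stays where it is left; turning anticlockwise opens it.
- left_click (a joint): How far the left knob has slipped clockwise over its stopped cam, rad: 0 until the cam is home, then the clutch slips at 0.2 Nm and this grows. The first click comes at 0.26 and every further 0.26 is one more click.
- right_knob (a point): Round fluted black knob, 44 mm across and 30 mm high (142 to 172 mm above the bench), upright axis, on top of the clamp tower (60 x 55 mm, 130 mm high) at the board's right end seen from the robot. This point is on its axis 160 mm above the bench, where to grip it from above; its axes turn with the knob.
- right_cam (a joint): Angle of the steel cam and pointer under the right knob, rad, growing clockwise seen from above: starts anywhere from 0.3 to 1.9, stops dead at 4.4 (clamp fully home). It turns with the knob at about 0.04 Nm and stays where it is left; turning anticlockwise opens it.
- right_click (a joint): How far the right knob has slipped clockwise over its stopped cam, rad: 0 until the cam is home, then the clutch slips at 0.2 Nm and this grows. The first click comes at 0.26 and every further 0.26 is one more click.
- blower_mid (a point): Bystander, to be left alone: rubber blower bulb 60 mm across, 130 mm high; point on its axis 50 mm up
- beaker_mid (a point): Bystander, to be left alone: clear plastic beaker 84 mm across, 110 mm high; point on its axis 55 mm up
- magnifier_mid (a point): Bystander, to be left alone: steel grain magnifier on a 90 x 60 mm foot, about 100 mm high; point 30 mm above the middle of its foot
Not all that is in view belongs to the job. Leave any blue look-alike of the lamp_a alone.

How it is judged (in metres and radians):
On the way, in this order (a step that is already met when the one before it is completed fails the run):
1. both clamp knobs have been turned home and their clutches have clicked (value of joint each of left_cam, right_cam above 4.3 rad and value of joint each of left_click, right_click above 0.26 rad), for 0.1 s.
2. every lamp hangs on a screw, the shank at the top of its narrow slot ((distance between lamp_a_seat and screw_left below 0.006 m or distance between lamp_a_seat and screw_middle below 0.006 m or distance between lamp_a_seat and screw_right below 0.006 m) and angle between each of lamp_a_seat, lamp_b_seat, lamp_c_seat's own z axis and vertical below 0.12 rad and (distance between lamp_b_seat and screw_left below 0.006 m or distance between lamp_b_seat and screw_middle below 0.006 m or distance between lamp_b_seat and screw_right below 0.006 m) and (distance between lamp_c_seat and screw_left below 0.006 m or distance between lamp_c_seat and screw_middle below 0.006 m or distance between lamp_c_seat and screw_right below 0.006 m)), for 0.3 s.
At the end, for the whole second after the job is handed in: Both cams are at their stop (4.4 rad, within 0.1) with at least one click (0.26 rad of slip); every lamp present hangs upright (within 0.12 rad) and at rest with its seat point within 6 mm of a screw's point (all of step 1 and all of step 2 and linear speed of each of lamp_a, lamp_b, lamp_c below 0.02 m/s); the robot touches nothing.
It fails at once if the left clutch is driven on by more than half a turn (value of joint left_click above 3.14 rad).
It fails at once if the right clutch is driven on by more than half a turn (value of joint right_click above 3.14 rad).
It fails at once if the blower is disturbed (moved more than 3 cm) (distance of blower_mid from where it was at the start of the episode above 0.03 m).
It fails at once if the beaker is disturbed (moved more than 3 cm) (distance of beaker_mid from where it was at the start of the episode above 0.03 m).
It fails at once if the magnifier is disturbed (moved more than 3 cm) (distance of magnifier_mid from where it was at the start of the episode above 0.03 m).
Of lamp_a, lamp_b, lamp_c only 2 to 3 are there at a start; the rules pass over those that are not, and their reading is None.
At some moment in a run one of lamp_a, lamp_b, lamp_c may be knocked a few centimetres aside while the robot is not near it.
It also fails if it takes over 210 s, if anything falls off the work surface, if the arm or the gripper's body presses on something with over 40 N, if the wrist force passes 120 N, or if a joint passes its speed limit or range.

## Working session

There is one attempt and no reset: what is moved stays moved. The work goes in short steps, Python scripts to look and compute and a tool call to move; the robot and the scene stay as the last step left them, time stands still between calls to the robot, and variables do not carry over. Pictures are saved under pics/ and viewed, and the job is handed in when it is done.

Besides the shell and the picture viewer there is one more tool, called after ">>>" as name(argument=value, ...) on one line, values as JSON. carry_out: Moves the arm, as the interface text tells. Its arguments: {"type":"object","properties":{"motion":{"type":"array"},"squeeze":{"type":"number"}},"required":["motion"]}

```bash
ls; mkdir -p pics; cat > h.py <<'E'
from cell import r,camera,ticket
import numpy as np,cv2
def snap(n,f):
    c=camera(n); cv2.imwrite('pics/'+f,c['img'][:,:,::-1]); return c
def ray(c,u,v):
    P=np.array(c['pose']);d=P[:3,:3]@np.array([(u-c['cx'])/c['fx'],(v-c['cy'])/c['fy'],1]);return P[:3,3],d/np.linalg.norm(d)
def onz(c,u,v,z):
    o,d=ray(c,u,v);return o+d*(z-o[2])/d[2]
def proj(c,p):
    P=np.array(c['pose']);q=P[:3,:3].T@(np.array(p)-P[:3,3]);return np.array([c['fx']*q[0]/q[2]+c['cx'],c['fy']*q[1]/q[2]+c['cy']])
def tri(c1,a,c2,b):
    o1,d1=ray(c1,*a);o2,d2=ray(c2,*b)
    A=np.array([d1,-d2]).T;s=np.linalg.lstsq(A,o2-o1,rcond=None)[0]
    p=o1+s[0]*d1;q=o2+s[1]*d2;return (p+q)/2,np.linalg.norm(p-q)
E
python3 - <<'E'
from h import *
for n in('scene','top'):
    c=snap(n,n+'0.png');print(n,c['fx'],c['fy'],c['cx'],c['cy'],np.round(c['pose'],3).tolist())
print(r.get_state())
E
```

```text
pics
scene 369.767116816702 369.767116816702 317.01854737038 202.96921251231436 [[-0.864, 0.326, -0.385, 886.856], [0.504, 0.528, -0.684, 774.811], [-0.02, -0.784, -0.62, 794.838], [0.0, 0.0, 0.0, 1.0]]
top 411.886690063065 411.886690063065 320.80179869030593 196.245874839438 [[0.005, -0.992, 0.125, 281.784], [-1.0, -0.005, 0.001, -17.331], [-0.001, -0.125, -0.992, 1599.329], [0.0, 0.0, 0.0, 1.0]]
{'time_s': 0.1, 'joints': array([-1.44029448e+00,  1.81474854e-01,  1.60785871e+00, -3.08121109e-05,
        1.35382107e+00, -2.06324221e-01]), 'dq': array([-0.00144989, -0.00083485, -0.00295785,  0.00072148, -0.00107517,
       -0.00078089]), 'joint_efforts': array([ 1.20858880e-03, -4.34815550e+01, -3.42699623e+01,  7.03781820e-02,
        3.40564339e-02, -4.26063741e-05]), 'position': array([ 189.96949232, -542.24271587,  254.91948973]), 'orientation': array([-1.57050578e+00,  1.53500628e-03, -1.23396338e+00]), 'force': array([ 0.32364717,  0.00222548, -0.46077994]), 'torque': array([-0.03018348,  0.00832989, -0.03818036]), 'grip_width': 88.30384405817487}
```

View pics/scene0.png

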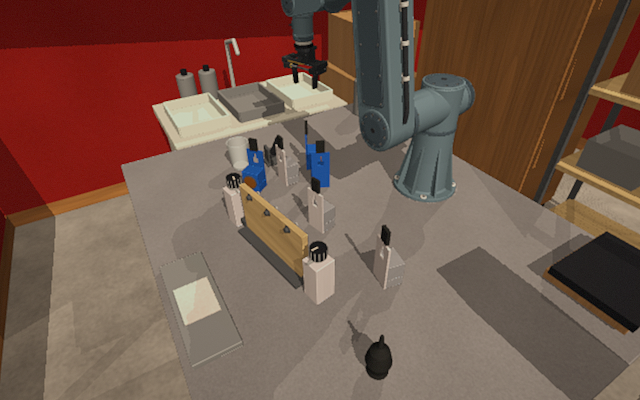

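View pics/top0.png

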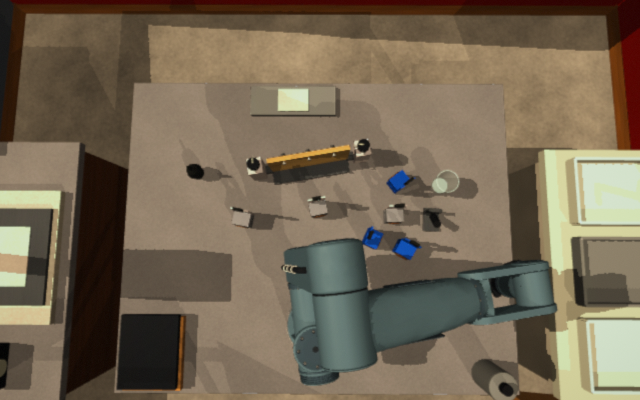

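```bash
python3 - <<'E'
import cv2
a=cv2.imread('pics/top0.png')[125:265,170:470];cv2.imwrite('pics/top0c.png',cv2.resize(a,None,fx=2.66,fy=2.66,interpolation=cv2.INTER_CUBIC))
a=cv2.imread('pics/scene0.png')[120:310,210:420];cv2.imwrite('pics/scene0c.png',cv2.resize(a,None,fx=3.1,fy=3.1,interpolation=cv2.INTER_CUBIC))
E
```

```text
(no output)
```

View pics/top0c.png

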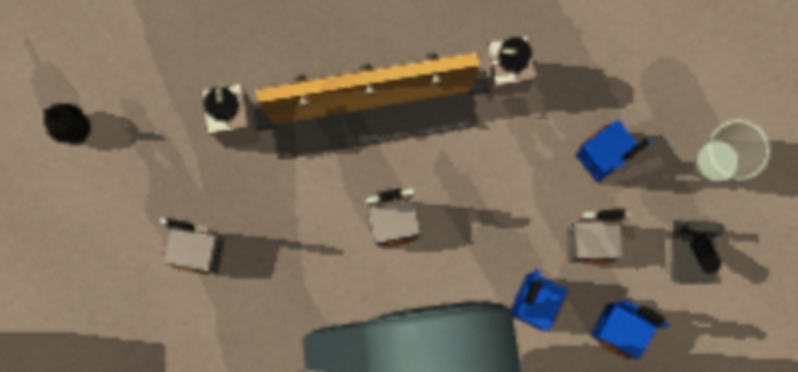

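View pics/scene0c.png

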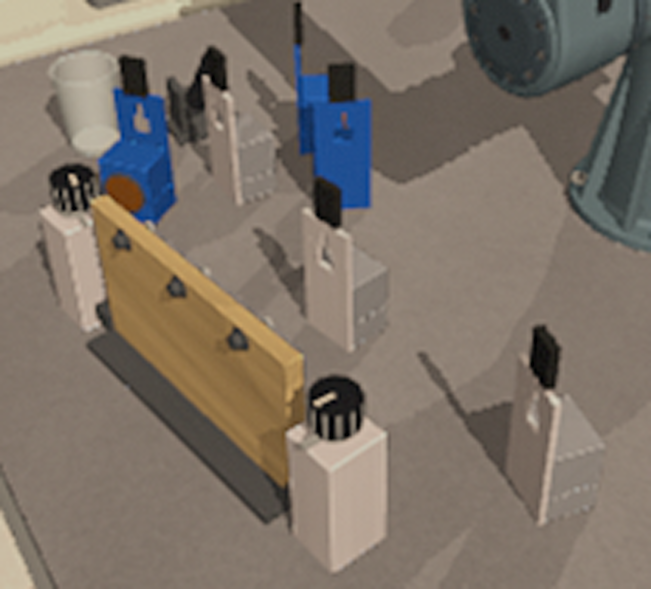

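```bash
cat > meas.py <<'E'
from h import *
def dark(c,box,thr=45):
    u0,v0,u1,v1=box;im=c['img'][v0:v1,u0:u1];m=(im.max(2)<thr).astype(np.uint8)
    n,l,s,ce=cv2.connectedComponentsWithStats(m,connectivity=8)
    k=1+np.argmax(s[1:,4]);ys,xs=np.where(l==k)
    rr=cv2.minAreaRect(np.stack([xs,ys],1).astype(np.float32))
    return np.array([xs.mean()+u0,ys.mean()+v0]),len(xs),rr[1:]
E
python3 - <<'E'
from meas import *
T=camera('top');S=camera('scene')
B={'knobL':((243,152,263,174),(305,238,332,265)),'knobR':((353,136,373,158),(224,172,244,190)),
'lampL':((228,203,250,216),(376,222,394,248)),'lampM':((305,192,328,206),(308,176,324,195)),'lampR':((388,199,408,212),(272,133,287,150))}
for k,(a,b) in B.items():
    for thr in (45,60):
        x=dark(T,a,thr);y=dark(S,b,thr);p,e=tri(T,x[0],S,y[0])
        print(k,thr,x[0].round(1),x[1],x[2],y[0].round(1),y[1],'tri',p.round(1),e.round(1),'z167',onz(T,*x[0],167.5 if 'lamp' in k else 159).round(1),onz(S,*y[0],167.5 if 'lamp' in k else 159).round(1))
a=S['img'][170:300,215:345,::-1];cv2.imwrite('pics/sb.png',cv2.resize(a,None,fx=4.6,fy=4.6,interpolation=cv2.INTER_CUBIC))
a=T['img'][135:185,240:380,::-1];cv2.imwrite('pics/tb.png',cv2.resize(a,None,fx=5.7,fy=5.7,interpolation=cv2.INTER_CUBIC))
E
```

```text
knobL 45 [253.1 164.4] 85 ((10.001924514770508, 10.982503890991211), 78.69007110595703) [318.3 249.7] 189 tri [578.2 227.  154.9] 0.7 z167 [577.1 226.4 159. ] [580.5 230.3 159. ]
knobL 60 [253.  164.3] 98 ((12.0, 10.600000381469727), 36.869895935058594) [318.3 249.6] 201 tri [578.5 227.4 155.4] 0.8 z167 [577.4 226.9 159. ] [580.5 230.2 159. ]
knobR 45 [363.7 145.4] 82 ((9.486830711364746, 11.067971229553223), 18.43494987487793) [232.8 178.4] 89 tri [ 649.2 -168.2  157.5] 1.7 z167 [ 648.1 -167.7  159. ] [ 650.4 -166.7  159. ]
knobR 60 [363.5 145.3] 101 ((11.31370735168457, 11.31370735168457), 45.0) [232.9 178.8] 108 tri [ 649.6 -167.7  156.5] 1.1 z167 [ 648.5 -167.2  159. ] [ 651.  -164.5  159. ]
lampL 45 [237.8 209.1] 16 ((8.236878395080566, 1.5689290761947632), 11.309932708740234) [385.1 235. ] 129 tri [416.1 275.7 162.5] 1.1 z167 [416.  274.3 167.5] [419.3 279.9 167.5]
lampL 60 [237.7 209.2] 23 ((9.45888900756836, 2.1828205585479736), 14.03624439239502) [385.1 234.8] 137 tri [416.  275.9 163.4] 0.6 z167 [415.9 274.8 167.5] [418.8 279.3 167.5]
lampM 45 [316.2 198.1] 18 ((2.7456257343292236, 6.079599857330322), 78.69007110595703) [315.4 185. ] 102 tri [456.4   1.1 162.8] 0.8 z167 [456.2   0.8 167.5] [459.2   7.1 167.5]
lampM 60 [316.2 198.2] 28 ((3.452378749847412, 7.233555316925049), 80.53767395019531) [315.1 184.6] 114 tri [456.4   0.9 164.2] 0.6 z167 [455.7   1.  167.5] [458.9   4.7 167.5]
lampR 45 [399.4 205.6] 27 ((3.0, 8.0), 90.0) [277.7 142.6] 88 tri [ 435.2 -293.   158.8] 6.3 z167 [ 431.5 -289.8  167.5] [ 443.6 -280.9  167.5]
lampR 60 [399.  205.5] 34 ((3.0, 8.0), 90.0) [277.8 142.5] 90 tri [ 435.4 -291.6  159.9] 6.6 z167 [ 431.7 -288.5  167.5] [ 443.2 -281.4  167.5]
```

View pics/sb.png

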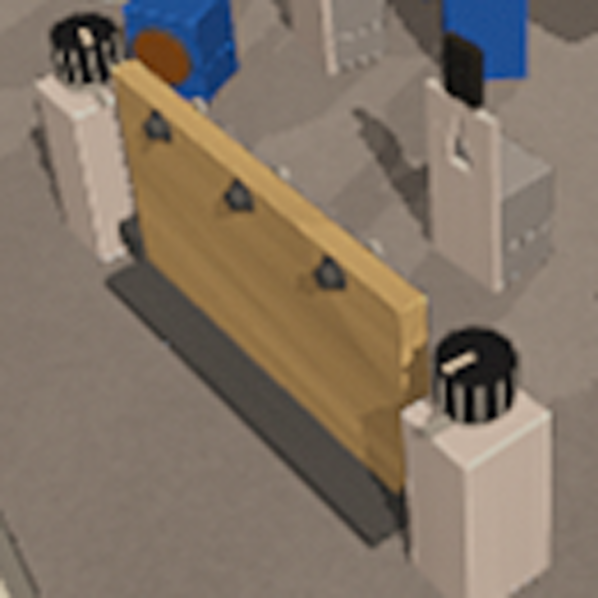

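View pics/tb.png

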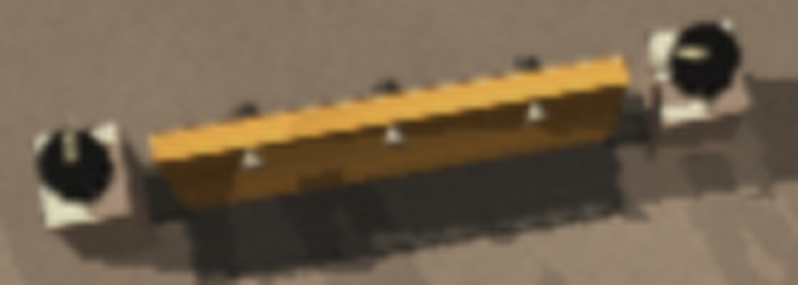

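```bash
python3 - <<'E'
from meas import *
T=camera('top');im=T['img'].astype(int)
hsv=cv2.cvtColor(T['img'],cv2.COLOR_RGB2HSV)
# board top: per column, bright orange
pts=[];w=[]
for u in range(270,349):
    col=im[140:172,u];m=(col[:,0]-col[:,2]>80)&(col[:,0]>150)
    v=np.where(m)[0]
    if len(v)>2:
        wt=(col[v,0]-col[v,2]).astype(float); pts.append((u,140+v.mean(),len(v)))
pts=np.array(pts);print(len(pts),pts[:,2].mean())
P=np.array([onz(T,a,b,172) for a,b,_ in pts])
f=np.polyfit(P[:,1],P[:,0],1);print('x=',f,'yaw',-np.arctan(f[0]), 'resid',np.std(P[:,0]-np.polyval(f,P[:,1])))
print(T['img'][145:170,310].tolist())
# ends
m=((im[:,:,0]-im[:,:,2]>80)&(im[:,:,0]>150)).astype(np.uint8);m[:140]=0;m[175:]=0;m[:,:260]=0;m[:,360:]=0
ys,xs=np.where(m);rr=cv2.minAreaRect(np.stack([xs,ys],1).astype(np.float32));b=cv2.boxPoints(rr);print([onz(T,*q,172).round(1) for q in b])
# screw heads: light blobs, on front
for u0 in(284,309,334):
    bb=[(u,v) for v in range(150,168) for u in range(u0-3,u0+4)]
    val=T['img'][155-1 if u0!=284 else 158:166,u0-4:u0+5].min(2);print(u0);print(val)
E
```

```text
79 4.974683544303797
x= [-1.76929986e-01  6.19658593e+02] yaw 0.1751176874263714 resid 0.9321540574474682
[[132, 116, 96], [133, 116, 98], [133, 117, 97], [131, 115, 96], [124, 109, 90], [122, 102, 78], [162, 122, 65], [214, 157, 70], [222, 166, 74], [220, 170, 75], [195, 152, 68], [103, 74, 36], [74, 57, 36], [92, 78, 57], [106, 93, 72], [82, 63, 39], [93, 66, 31], [100, 71, 33], [101, 70, 32], [93, 66, 32], [75, 57, 34], [49, 45, 39], [46, 44, 39], [48, 44, 39], [47, 44, 39]]
[array([597.2, 181. , 172. ]), array([ 648.9, -113.2,  172. ]), array([ 631.3, -116. ,  172. ]), array([579.7, 177.7, 172. ])]
284
[[ 74  75  74  77  77  76  78  77  77]
 [ 76  78  77  76  74  71  71  71  66]
 [ 69  68  67  72  62  48  36  33  30]
 [ 35  30  37  72  62  39  29  28  27]
 [ 22  25  49 106  97  59  36  29  28]
 [ 21  26  61 109 112  79  44  30  27]
 [ 19  24  46  64  58  44  32  28  28]
 [ 21  27  31  33  32  30  30  30  30]]
309
[[ 73  72  74  73  74  75  76  76  75]
 [ 74  73  72  72  69  68  69  64  59]
 [ 66  63  64  60  46  36  32  24  26]
 [ 28  27  40  88  69  36  22  20  21]
 [ 24  26  55 135 110  57  31  23  25]
 [ 28  30  62 106 105  72  41  29  29]
 [ 27  30  42  48  46  39  34  30  29]
 [ 30  29  32  31  32  31  30  31  31]
 [ 30  31  31  33  32  33  31  31  30]
 [ 31  31  32  32  31  32  31  30  31]
 [ 30  31  31  30  31  32  31  31  31]
 [ 31  32  32  33  34  34  35  33  34]]
334
[[ 21  23  53 128 104  56  31  23  22]
 [ 21  27  63 114  98  61  33  22  23]
 [ 24  27  48  54  42  29  24  22  23]
 [ 28  29  34  33  30  27  26  23  24]
 [ 30  30  31  32  31  30  27  24  26]
 [ 32  31  30  32  32  30  30  28  29]
 [ 30  31  30  30  33  32  32  33  32]
 [ 28  32  31  33  35  37  34  38  38]
 [ 36  34  39  39  39  40  39  41  38]
 [ 41  39  40  41  40  41  39  41  39]
 [ 40  40  40  40  41  40  39  40  39]
 [ 40  40  41  41  40  40  41  39  41]]
```

```bash
cat > scr.py <<'E'
from meas import *
def screws():
    T=camera('top');out=[]
    for (u0,v0) in((284,162),(309,158),(334,155)):
        g=T['img'][v0-3:v0+4,u0-4:u0+5].min(2).astype(float)
        # subtract board background
        w=np.clip(g-50,0,None); w[0 if True else 0]=0
        vv,uu=np.mgrid[v0-3:v0+4,u0-4:u0+5]
        # keep connected to local max
        m=(w>0).astype(np.uint8);n,l=cv2.connectedComponents(m);k=l[np.unravel_index(np.argmax(w),w.shape)]
        w=w*(l==k);u=(w*uu).sum()/w.sum();v=(w*vv).sum()/w.sum()
        out.append((u,v));print((round(u,2),round(v,2)),onz(T,u,v,161).round(1))
    return out
if __name__=='__main__':
    screws()
    T=camera('top');S=camera('scene')
    # nuts in scene: sb crop
    for q in((158,127),(239,196),(330,274)):
        u,v=215+q[0]/4.6,170+q[1]/4.6;print('nut',onz(S,u,v,160).round(1))
E
python3 scr.py
```

```text
(np.float64(283.22), np.float64(161.98)) [585.8 119.2 161. ]
(np.float64(308.21), np.float64(157.98)) [600.8  30.4 161. ]
(np.float64(333.41), np.float64(154.25)) [614.8 -59.3 161. ]
nut [644.2 -48.  160. ]
nut [628.9  39.5 160. ]
nut [613.6 128.  160. ]
```

>>> carry_out(motion=[[[-0.028, 0, 0.029, 0, 0.064], [-0.028, 0, 0.029, 0, 0.064], [-0.028, 0, 0.029, 0, 0.064], [-0.028, 0, 0.029, 0, 0.064], [-0.028, 0, 0.029, 0, 0.064], [-0.028, 0, 0.029, 0, 0.064], [-0.028, 0, 0.029, 0, 0.064], [-0.028, 0, 0.029, 0, 0.064], [-0.028, 0, 0.029, 0, 0.064], [-0.028, 0, 0.029, 0, 0.064], [-0.028, 0, 0.029, 0, 0.064], [-0.028, 0, 0.029, 0, 0.064], [-0.028, 0, 0.029, 0, 0.064], [-0.028, 0, 0.029, 0, 0.064], [-0.028, 0, 0.029, 0, 0.064], [-0.028, 0, 0.029, 0, 0.064], [-0.028, 0, 0.029, 0, 0.064], [-0.028, 0, 0.029, 0, 0.064], [-0.028, 0, 0.029, 0, 0.064], [-0.028, 0, 0.029, 0, 0.064]]], squeeze=30)

```text
time_s: 2.07
position: [552.9, 179.7, 255.7]
orientation: [-1.571, -0.0, -1.234]
force: [1.4, -0.4, -0.6]
grip_width: 64.0
```

```bash
cat > st.py <<'E'
import sys
from h import *
from scipy.spatial.transform import Rotation as Ro
def st(t=None,yaw=None):
    s=r.get_state();R=Ro.from_euler('xyz',s['orientation']).as_matrix();y=np.arctan2(R[1,0],R[0,0])
    print('t',round(s['time_s'],2),'p',s['position'].round(1),'yaw',round(y,4),'down',R[:,1].round(3),'F',s['force'].round(1),'M',s['torque'].round(3),'g',round(s['grip_width'],1),'j',s['joints'].round(2))
    if t is not None:
        d=np.array(t)-s['position'];print('tool delta mm',(R.T@d).round(1))
    if yaw is not None: print('turn deg',round(-np.degrees(yaw-y),2))
if __name__=='__main__':
    a=[float(x) for x in sys.argv[1:]]
    st(a[:3] if len(a)>=3 else None,a[3] if len(a)>3 else None)
E
python3 st.py 577.5 227 162 2.375
```

```text
t 2.07 p [552.9 179.7 255.7] yaw -1.2336 down [ 0. -0. -1.] F [ 1.4 -0.4 -0.6] M [ 0.019 -0.062 -0.007] g 64.0 j [ 0.11  0.19  1.59 -0.    1.36  1.34]
tool delta mm [-36.5  93.8  38.8]
turn deg -206.76
```

>>> carry_out(motion=[[[-0.0183, 0, 0.0194, 0, 0.064], [-0.0182, 0, 0.0194, 0, 0.064], [0, 0, 0, -7.1, 0.064], [0, 0, 0, -7.1, 0.064], [0, 0, 0, -7.1, 0.064], [0, 0, 0, -7.1, 0.064], [0, 0, 0, -7.1, 0.064], [0, 0, 0, -7.1, 0.064], [0, 0, 0, -7.1, 0.064], [0, 0, 0, -7.1, 0.064], [0, 0, 0, -7.1, 0.064], [0, 0, 0, -7.1, 0.064], [0, 0, 0, -7.1, 0.064], [0, 0, 0, -7.1, 0.064], [0, 0, 0, -7.1, 0.064], [0, 0, 0, -7.1, 0.064], [0, 0, 0, -7.1, 0.064], [0, 0, 0, -7.1, 0.064], [0, 0, 0, -7.1, 0.064], [0, 0, 0, -7.1, 0.064]]])

```text
time_s: 3.73
position: [576.9, 224.8, 255.7]
orientation: [-1.571, 0.0, 1.003]
force: [0.1, 0.2, -0.3]
grip_width: 63.8
```

>>> carry_out(motion=[[[0, 0, 0, -7.1, 0.064], [0, 0, 0, -7.1, 0.064], [0, 0, 0, -7.1, 0.064], [0, 0, 0, -7.1, 0.064], [0, 0, 0, -7.1, 0.064], [0, 0, 0, -7.1, 0.064], [0, 0, 0, -7.1, 0.064], [0, 0, 0, -7.1, 0.064], [0, 0, 0, -7.1, 0.064], [0, 0, 0, -7.1, 0.064], [0, 0, 0, -7.1, 0.064], [0, 0, 0, 0, 0.064], [0, 0, 0, 0, 0.064]]])

```text
time_s: 4.82
position: [576.9, 224.8, 255.7]
orientation: [-1.571, -0.0, 2.356]
force: [-0.8, -0.6, 0.8]
grip_width: 63.9
```

```bash
python3 st.py 577.5 227 162 2.375; python3 - <<'E'
from h import *
c=snap('top','a1.png');S=snap('scene','a2.png')
a=np.hstack([cv2.resize(c['img'][140:190,220:290,::-1],(560,400)),cv2.resize(S['img'][215:285,290:332,::-1],(240,400))]);cv2.imwrite('pics/a3.png',a)
E
```

```text
t 4.82 p [576.9 224.8 255.7] yaw 2.3559 down [-0. -0. -1.] F [-0.8 -0.6  0.8] M [ 0.037 -0.144  0.037] g 63.9 j [ 0.18  0.28  1.49  0.    1.37 -2.18]
tool delta mm [ 1.2 93.7 -2. ]
turn deg -1.09
```

View pics/a2.png

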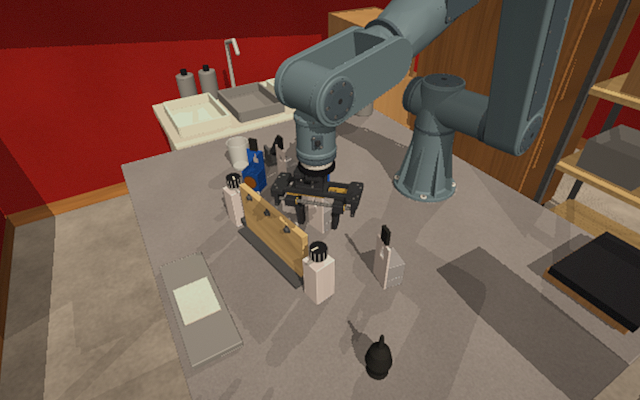

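```bash
python3 - <<'E'
from h import *
S=camera('scene');T=camera('top')
for z in(255,238): print(proj(S,(577,225,z)),proj(T,(577,225,z)))
a=np.hstack([cv2.resize(T['img'][130:200,210:310,::-1],(570,400)),]);cv2.imwrite('pics/a3.png',a)
a=cv2.resize(S['img'][160:270,250:380,::-1],None,fx=5,fy=5);cv2.imwrite('pics/a4.png',a)
E
```

```text
[317.70230868 217.41432445] [248.81377408 158.55712564]
[317.84265789 223.10098979] [249.69279536 159.64800948]
```

View pics/a4.png

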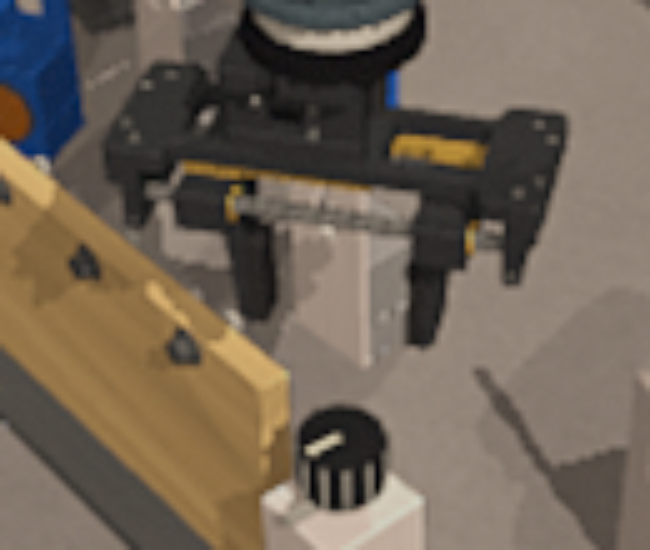

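View pics/a1.png

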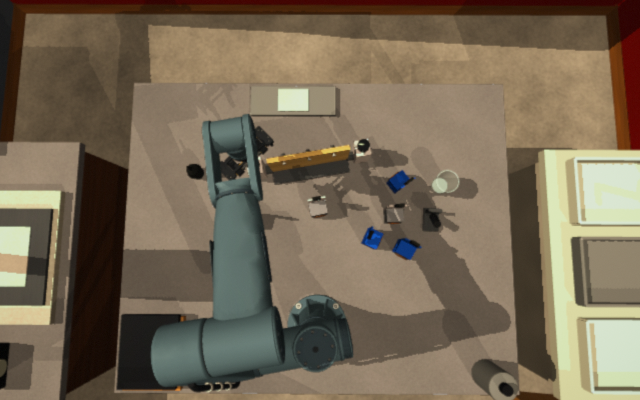

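>>> carry_out(motion=[[[0.0012, 0.03, -0.002, 0, 0.064], [0, 0.03, 0, 0, 0.064], [0, 0.02, 0, 0, 0.064], [0, 0.0135, 0, 0, 0.064], [0, 0, 0, 0, 0.064], [0, 0, 0, 0, 0.064]]])

```text
time_s: 5.52
position: [577.4, 227.0, 162.1]
orientation: [-1.57, -0.001, 2.359]
force: [0.2, -0.1, 0.9]
grip_width: 63.7
```

```bash
python3 st.py 577.5 227 162
```

```text
t 5.52 p [577.4 227.  162.1] yaw 2.359 down [-0.001 -0.    -1.   ] F [ 0.2 -0.1  0.9] M [ 0.111 -0.112  0.017] g 63.7 j [ 0.18  0.37  1.56  0.    1.2  -2.18]
tool delta mm [-0.1  0.1 -0. ]
```

>>> carry_out(motion=[[[0, 0, 0, 0, 0.03], [0, 0, 0, 0, 0.03], [0, 0, 0, 0, 0.03], [0, 0, 0, 0, 0.03], [0, 0, 0, 0, 0.03], [0, 0, 0, 0, 0.03]]], squeeze=25)

```text
time_s: 6.02
position: [578.7, 227.0, 163.8]
orientation: [-1.573, 0.002, 2.36]
force: [0.6, -2.3, 6.7]
grip_width: 43.4
```

```bash
python3 st.py 577.5 227 162
```

```text
t 6.02 p [578.7 227.  163.8] yaw 2.3595 down [ 0.003  0.    -1.   ] F [ 0.6 -2.3  6.7] M [-0.097 -0.26   0.039] g 43.4 j [ 0.18  0.37  1.56 -0.    1.2  -2.18]
tool delta mm [0.8 1.8 0.8]
```

>>> carry_out(motion=[[[0, 0, 0, 7, 0.03], [0, 0, 0, 7, 0.03], [0, 0, 0, 7, 0.03], [0, 0, 0, 7, 0.03], [0, 0, 0, 7, 0.03], [0, 0, 0, 7, 0.03], [0, 0, 0, 7, 0.03], [0, 0, 0, 7, 0.03], [0, 0, 0, 7, 0.03], [0, 0, 0, 7, 0.03]]])

```text
time_s: 6.85
position: [578.0, 230.5, 163.9]
orientation: [-1.571, -0.007, 1.133]
force: [0.6, 12.4, 4.0]
grip_width: 43.8
```

```bash
python3 st.py
```

```text
t 6.85 p [578.  230.5 163.9] yaw 1.1326 down [ 0.003  0.006 -1.   ] F [ 0.6 12.4  4. ] M [ 2.038 -0.264  0.067] g 43.8 j [ 0.19  0.37  1.56  0.01  1.2  -0.95]
```

>>> carry_out(motion=[[[0, 0, 0, 7, 0.03], [0, 0, 0, 7, 0.03], [0, 0, 0, 7, 0.03], [0, 0, 0, 7, 0.03], [0, 0, 0, 7, 0.03], [0, 0, 0, 7, 0.03], [0, 0, 0, 7, 0.03], [0, 0, 0, 7, 0.03]]])

```text
time_s: 7.52
position: [580.3, 232.2, 164.1]
orientation: [-1.563, -0.011, 0.155]
force: [11.6, 20.0, -3.2]
grip_width: 43.3
```

```bash
python3 st.py
```

```text
t 7.52 p [580.3 232.2 164.1] yaw 0.1553 down [ 0.009  0.01  -1.   ] F [11.6 20.  -3.2] M [ 3.091 -1.978  0.101] g 43.3 j [0.19 0.37 1.56 0.01 1.2  0.03]
```

>>> carry_out(motion=[[[0, 0, 0, 0, 0.056], [0, 0, 0, 0, 0.056], [0.0037, 0, 0.0017, 0, 0.056], [0, 0, 0, 0, 0.056], [0, 0, 0, 0, 0.03], [0, 0, 0, 0, 0.03], [0, 0, 0, 0, 0.03], [0, 0, 0, 0, 0.03]]])

```text
time_s: 8.18
position: [581.2, 229.2, 162.1]
orientation: [-1.571, -0.001, 0.16]
force: [4.1, 0.5, -2.5]
grip_width: 43.4
```

```bash
python3 st.py 580.8 229.2 162
```

```text
t 8.18 p [581.2 229.2 162.1] yaw 0.1603 down [ 0.001  0.    -1.   ] F [ 4.1  0.5 -2.5] M [ 0.03  -0.577 -0.016] g 43.4 j [ 0.19  0.38  1.55 -0.    1.21  0.03]
tool delta mm [-0.4  0.1  0.1]
```

>>> carry_out(motion=[[[0, 0, 0, 7, 0.03], [0, 0, 0, 7, 0.03], [0, 0, 0, 7, 0.03], [0, 0, 0, 7, 0.03]]])

```text
time_s: 8.52
position: [581.1, 229.2, 162.1]
orientation: [-1.571, -0.0, -0.334]
force: [2.6, -0.5, -2.2]
grip_width: 43.4
```

```bash
python3 st.py
```

```text
t 8.52 p [581.1 229.2 162.1] yaw -0.3343 down [ 0.  0. -1.] F [ 2.6 -0.5 -2.2] M [ 0.135 -0.368  0.191] g 43.4 j [ 0.19  0.38  1.55 -0.    1.21  0.52]
```

>>> carry_out(motion=[[[0, 0, 0, 7, 0.03], [0, 0, 0, 7, 0.03], [0, 0, 0, 7, 0.03], [0, 0, 0, 7, 0.03]]])

```text
time_s: 8.85
position: [581.0, 229.3, 162.1]
orientation: [-1.571, -0.0, -0.823]
force: [1.5, 1.2, -1.4]
grip_width: 43.6
```

```bash
python3 st.py
```

```text
t 8.85 p [581.  229.3 162.1] yaw -0.8227 down [ 0.  0. -1.] F [ 1.5  1.2 -1.4] M [ 0.181 -0.308  0.15 ] g 43.6 j [0.19 0.38 1.55 0.   1.21 1.01]
```

>>> carry_out(motion=[[[0, 0, 0, 3, 0.03], [0, 0, 0, 3, 0.03]]])

```text
time_s: 9.02
position: [581.0, 229.3, 162.1]
orientation: [-1.571, 0.0, -0.924]
force: [2.1, 0.8, -1.7]
grip_width: 43.5
```

```bash
python3 st.py; python3 - <<'E'
from h import *
S=camera('scene')
a=cv2.resize(S['img'][200:310,270:370,::-1],None,fx=5,fy=5,interpolation=cv2.INTER_CUBIC);cv2.imwrite('pics/b1.png',a)
E
```

```text
t 9.02 p [581.  229.3 162.1] yaw -0.9242 down [ 0.  0. -1.] F [ 2.1  0.8 -1.7] M [ 0.145 -0.347  0.215] g 43.5 j [0.19 0.38 1.55 0.   1.21 1.11]
```

>>> carry_out(motion=[[[0, 0, 0, 7, 0.03], [0, 0, 0, 7, 0.03]]])

```text
time_s: 9.23
position: [580.9, 229.4, 162.1]
orientation: [-1.571, 0.0, -1.17]
force: [1.9, 1.2, -1.6]
grip_width: 43.5
```

```bash
python3 st.py
```

```text
t 9.23 p [580.9 229.4 162.1] yaw -1.1699 down [ 0.  0. -1.] F [ 1.9  1.2 -1.6] M [ 0.275 -0.396  0.172] g 43.5 j [0.19 0.38 1.55 0.   1.21 1.36]
```

View pics/b1.png

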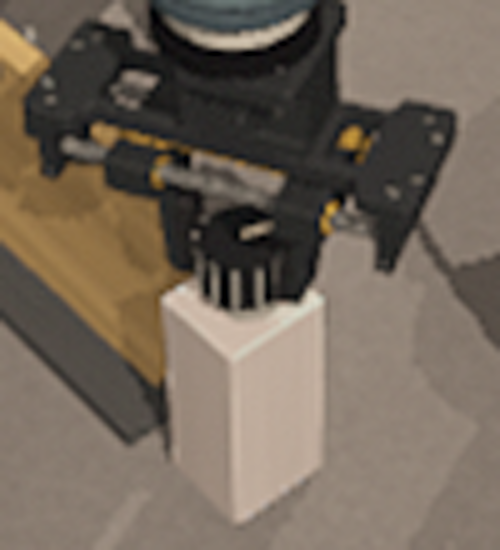

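>>> carry_out(motion=[[[0, 0, 0, 7, 0.03], [0, 0, 0, 7, 0.03], [0, 0, 0, 7, 0.03], [0, 0, 0, 7, 0.03], [0, 0, 0, 7, 0.03]]])

```text
time_s: 9.65
position: [580.9, 229.6, 162.1]
orientation: [-1.571, 0.001, -1.781]
force: [2.6, 1.8, -1.6]
grip_width: 43.3
```

```bash
python3 st.py; python3 - <<'E'
from h import *
S=camera('scene')
a=cv2.resize(S['img'][200:310,270:370,::-1],None,fx=5,fy=5,interpolation=cv2.INTER_CUBIC);cv2.imwrite('pics/b2.png',a)
E
```

```text
t 9.65 p [580.9 229.6 162.1] yaw -1.7812 down [ 0.     0.001 -1.   ] F [ 2.6  1.8 -1.6] M [ 0.431 -0.448  0.136] g 43.3 j [0.19 0.38 1.55 0.   1.21 1.97]
```

View pics/b2.png

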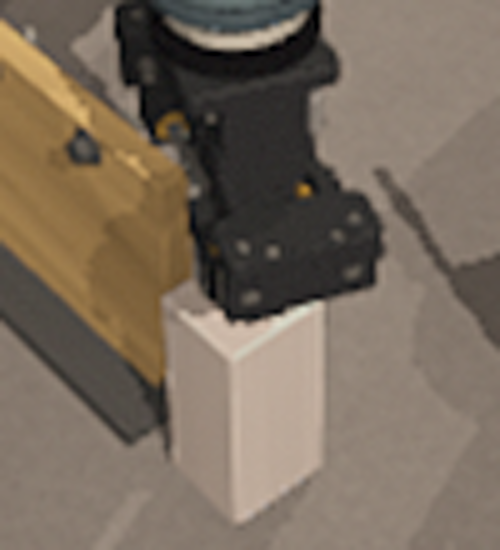

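>>> carry_out(motion=[[[0, 0, 0, 7, 0.03], [0, 0, 0, 7, 0.03], [0, 0, 0, 7, 0.03], [0, 0, 0, 7, 0.03], [0, 0, 0, 7, 0.03], [0, 0, 0, 0, 0.03]]])

```text
time_s: 10.2
position: [581.0, 229.7, 162.1]
orientation: [-1.571, 0.001, -2.389]
force: [3.6, 3.7, -2.5]
grip_width: 43.3
```

```bash
python3 st.py
```

```text
t 10.2 p [581.  229.7 162.1] yaw -2.3886 down [ 0.001  0.001 -1.   ] F [ 3.6  3.7 -2.5] M [ 0.658 -0.602 -0.037] g 43.3 j [0.19 0.38 1.55 0.   1.21 2.57]
```

>>> carry_out(motion=[[[0, 0, 0, 0, 0.064], [0, 0, 0, 0, 0.064], [0, -0.02, 0, 0, 0.064], [0, -0.04, 0, 0, 0.064], [0, -0.04, 0, 0, 0.064], [0, 0, 0, 0, 0.064]]])

```text
time_s: 10.7
position: [584.4, 229.9, 271.8]
orientation: [-1.563, 0.011, -2.384]
force: [1.0, 0.4, 1.2]
grip_width: 63.9
```

```bash
python3 st.py 650.5 -165.5 255 1.9; python3 - <<'E'
from h import *
S=camera('scene')
a=cv2.resize(S['img'][200:310,270:370,::-1],None,fx=5,fy=5,interpolation=cv2.INTER_CUBIC);cv2.imwrite('pics/b3.png',a)
E
```

```text
t 10.7 p [584.4 229.9 271.8] yaw -2.3838 down [ 0.013  0.002 -1.   ] F [1.  0.4 1.2] M [ 0.061 -0.024 -0.015] g 63.9 j [ 0.19  0.28  1.46 -0.    1.39  2.57]
tool delta mm [223.9  16.9 332.5]
turn deg -245.44
```

View pics/b3.png

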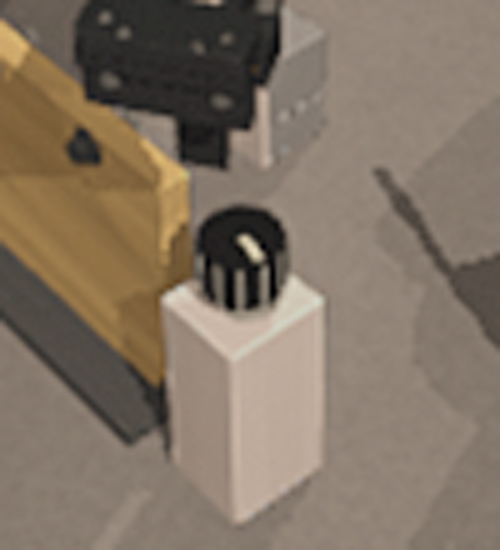

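```bash
python3 - <<'E'
from h import *
S=camera('scene')
for m,s,o in(((459,362),4.6,(215,170)),((250,248),5,(270,200))):
    p=onz(S,o[0]+m[0]/s,o[1]+m[1]/s,172); d=p-np.array([581,229.5,172]);print(d.round(1),np.arctan2(d[1],d[0]))
    p=onz(S,*{4.6:(215+476/4.6,170+357/4.6),5:(270+242/5,200+236/5)}[s],172);print('ctr',p)
E
```

```text
[11.3  4.9  0. ] 0.41097774823267247
ctr [583.02957667 235.84648702 172.        ]
[ 2.3 13.8  0. ] 1.4067511360278087
ctr [582.50404911 234.58656974 172.        ]
```

>>> carry_out(motion=[[[0.0222, 0, 0.0333, 0, 0.064], [0.0222, 0, 0.0333, 0, 0.064], [0.0222, 0, 0.0333, 0, 0.064], [0.0222, 0, 0.0333, 0, 0.064], [0.0222, 0, 0.0333, 0, 0.064], [0.0222, 0, 0.0333, 0, 0.064], [0.0222, 0, 0.0333, 0, 0.064], [0.0222, 0, 0.0333, 0, 0.064], [0.0222, 0, 0.0333, 0, 0.064], [0.0222, 0, 0.0333, 0, 0.064], [0, 0, 0, -7, 0.064], [0, 0, 0, -7, 0.064], [0, 0, 0, -7, 0.064], [0, 0, 0, -7, 0.064], [0, 0, 0, -7, 0.064], [0, 0, 0, -7, 0.064], [0, 0, 0, -7, 0.064], [0, 0, 0, -7, 0.064], [0, 0, 0, -7, 0.064], [0, 0, 0, -7, 0.064]]])

```text
time_s: 12.47
position: [645.8, -165.1, 259.8]
orientation: [-1.574, 0.003, -1.158]
force: [-0.4, -0.3, 0.0]
grip_width: 64.0
```

>>> carry_out(motion=[[[0, 0, 0, -7, 0.064], [0, 0, 0, -7, 0.064], [0, 0, 0, -7, 0.064], [0, 0, 0, -7, 0.064], [0, 0, 0, -7, 0.064], [0, 0, 0, -7, 0.064], [0, 0, 0, -7, 0.064], [0, 0, 0, -7, 0.064], [0, 0, 0, -7, 0.064], [0, 0, 0, -7, 0.064], [0, 0, 0, -7, 0.064], [0, 0, 0, -7, 0.064], [0, 0, 0, -7, 0.064], [0, 0, 0, -7, 0.064], [0, 0, 0, -7, 0.064], [0, 0, 0, -7, 0.064], [0, 0, 0, -7, 0.064], [0, 0, 0, -7, 0.064], [0, 0, 0, -7, 0.064], [0, 0, 0, -7, 0.064]]])

```text
time_s: 14.13
position: [645.8, -165.1, 259.8]
orientation: [-1.567, -0.0, 1.286]
force: [0.6, -0.3, 0.7]
grip_width: 63.8
```

```bash
python3 st.py 651.3 -164.6 162 1.9; python3 - <<'E'
from h import *
S=camera('scene')
a=cv2.resize(S['img'][110:220,190:320,::-1],None,fx=5,fy=5,interpolation=cv2.INTER_CUBIC);cv2.imwrite('pics/c1.png',a)
E
```

```text
t 14.13 p [ 645.8 -165.1  259.8] yaw 1.2858 down [-0.004  0.002 -1.   ] F [ 0.6 -0.3  0.7] M [ 0.042 -0.213 -0.04 ] g 63.8 j [-0.43  0.38  1.35 -0.    1.42 -1.71]
tool delta mm [ 2.  97.8 -5.5]
turn deg -35.19
```

View pics/c1.png

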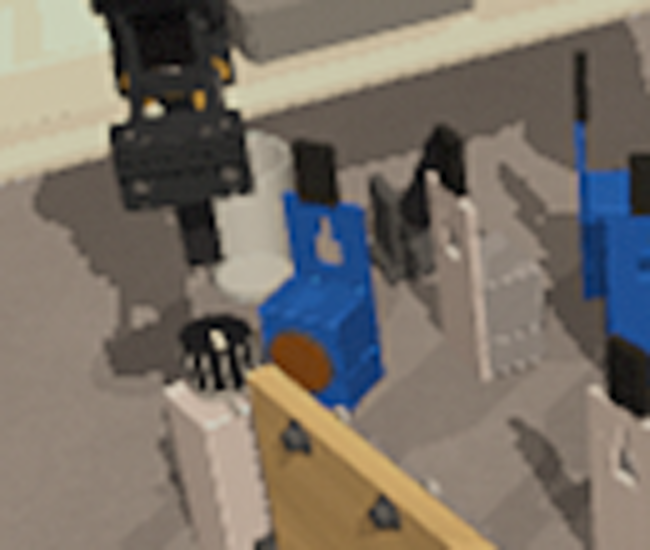

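>>> carry_out(motion=[[[0, 0, 0, -7, 0.064], [0, 0, 0, -7, 0.064], [0, 0, 0, -7, 0.064], [0, 0, 0, -7, 0.064], [-0.0006, 0, -0.0055, 0, 0.064], [0, 0.03, 0, 0, 0.064], [0, 0.03, 0, 0, 0.064], [0, 0.02, 0, 0, 0.064], [0, 0.0175, 0, 0, 0.064], [0, 0, 0, 0, 0.064], [0, 0, 0, 0, 0.064]]])

```text
time_s: 15.1
position: [651.6, -164.5, 162.9]
orientation: [-1.568, -0.002, 1.763]
force: [-1.4, 0.0, -0.1]
grip_width: 63.8
```

```bash
python3 st.py 651.3 -164.6 162
```

```text
t 15.1 p [ 651.6 -164.5  162.9] yaw 1.7632 down [-0.004  0.002 -1.   ] F [-1.4  0.  -0.1] M [ 0.128 -0.153  0.015] g 63.8 j [-0.42  0.48  1.41 -0.    1.25 -2.19]
tool delta mm [-0.1  0.9  0.3]
```

>>> carry_out(motion=[[[0, 0, 0, 0, 0.03], [0, 0, 0, 0, 0.03], [0, 0, 0, 0, 0.03], [0, 0, 0, 0, 0.03], [0, 0, 0, 0, 0.03], [0, 0, 0, 0, 0.03]]])

```text
time_s: 15.6
position: [653.2, -164.2, 166.5]
orientation: [-1.573, -0.0, 1.766]
force: [-0.9, 4.7, 6.5]
grip_width: 43.6
```

```bash
python3 st.py 651.3 -164.6 162
```

```text
t 15.6 p [ 653.2 -164.2  166.5] yaw 1.7663 down [ 0.002  0.001 -1.   ] F [-0.9  4.7  6.5] M [ 0.952  0.068 -0.052] g 43.6 j [-0.42  0.48  1.41  0.    1.25 -2.19]
tool delta mm [-0.1  4.5  2. ]
```

>>> carry_out(motion=[[[0, 0, 0, 7, 0.03], [0, 0, 0, 7, 0.03], [0, 0, 0, 7, 0.03], [0, 0, 0, 7, 0.03], [0, 0, 0, 7, 0.03], [0, 0, 0, 7, 0.03], [0, 0, 0, 7, 0.03], [0, 0, 0, 7, 0.03]]])

```text
time_s: 16.27
position: [652.5, -166.5, 166.5]
orientation: [-1.573, 0.002, 0.782]
force: [-5.1, -4.1, 6.3]
grip_width: 43.4
```

```bash
python3 st.py
```

```text
t 16.27 p [ 652.5 -166.5  166.5] yaw 0.7824 down [ 0.001 -0.003 -1.   ] F [-5.1 -4.1  6.3] M [-0.531  0.765  0.077] g 43.4 j [-0.42  0.48  1.41 -0.    1.25 -1.21]
```

>>> carry_out(motion=[[[0, 0, 0, 7, 0.03], [0, 0, 0, 7, 0.03], [0, 0, 0, 7, 0.03], [0, 0, 0, 7, 0.03], [0, 0, 0, 7, 0.03], [0, 0, 0, 7, 0.03]]])

```text
time_s: 16.77
position: [650.8, -167.2, 166.4]
orientation: [-1.574, 0.004, 0.049]
force: [-13.0, -4.0, 10.3]
grip_width: 43.3
```

```bash
python3 st.py
```

```text
t 16.77 p [ 650.8 -167.2  166.4] yaw 0.0491 down [-0.004 -0.004 -1.   ] F [-13.   -4.   10.3] M [-0.717  2.096  0.013] g 43.3 j [-0.43  0.47  1.41 -0.01  1.25 -0.47]
```

>>> carry_out(motion=[[[0, 0, 0, 0, 0.056], [0, 0, 0, 0, 0.056], [0, 0, 0, 0, 0.056], [0, 0, 0, 0, 0.056]]])

```text
time_s: 17.1
position: [652.7, -164.9, 164.8]
orientation: [-1.571, -0.0, 0.057]
force: [-0.8, 0.7, 0.6]
grip_width: 56.1
```

```bash
python3 st.py 650.7 -164.7 162
```

```text
t 17.1 p [ 652.7 -164.9  164.8] yaw 0.0567 down [ 0. -0. -1.] F [-0.8  0.7  0.6] M [-0.059 -0.181 -0.007] g 56.1 j [-0.42  0.48  1.41  0.    1.25 -0.48]
tool delta mm [-2.   2.8  0.3]
```

>>> carry_out(motion=[[[-0.002, 0.003, 0, 0, 0.056], [0, 0, 0, 0, 0.056], [0, 0, 0, 0, 0.03], [0, 0, 0, 0, 0.03], [0, 0, 0, 0, 0.03], [0, 0, 0, 0, 0.03]]])

```text
time_s: 17.6
position: [650.4, -165.0, 161.5]
orientation: [-1.571, 0.0, 0.056]
force: [-1.1, -0.3, -0.6]
grip_width: 43.3
```

```bash
python3 st.py 650.7 -164.7 162
```

```text
t 17.6 p [ 650.4 -165.   161.5] yaw 0.0559 down [-0.  0. -1.] F [-1.1 -0.3 -0.6] M [-0.046 -0.062  0.007] g 43.3 j [-0.42  0.48  1.42  0.    1.24 -0.48]
tool delta mm [ 0.3 -0.5  0.3]
```

>>> carry_out(motion=[[[0, 0, 0, 7, 0.03], [0, 0, 0, 7, 0.03], [0, 0, 0, 7, 0.03], [0, 0, 0, 7, 0.03]]])

```text
time_s: 17.93
position: [650.2, -164.9, 161.5]
orientation: [-1.571, 0.001, -0.439]
force: [-0.7, 1.2, -0.1]
grip_width: 43.3
```

```bash
python3 st.py
```

```text
t 17.93 p [ 650.2 -164.9  161.5] yaw -0.4388 down [-0.001  0.    -1.   ] F [-0.7  1.2 -0.1] M [0.051 0.165 0.02 ] g 43.3 j [-0.42  0.48  1.42 -0.    1.24  0.01]
```

>>> carry_out(motion=[[[0, 0, 0, 7, 0.03], [0, 0, 0, 7, 0.03], [0, 0, 0, 7, 0.03], [0, 0, 0, 7, 0.03]]])

```text
time_s: 18.27
position: [650.1, -164.8, 161.5]
orientation: [-1.571, 0.001, -0.927]
force: [-1.7, 1.1, 0.5]
grip_width: 43.2
```

```bash
python3 st.py
```

```text
t 18.27 p [ 650.1 -164.8  161.5] yaw -0.9274 down [-0.001  0.    -1.   ] F [-1.7  1.1  0.5] M [ 0.1    0.227 -0.012] g 43.2 j [-0.42  0.48  1.42 -0.    1.24  0.5 ]
```

>>> carry_out(motion=[[[0, 0, 0, 7, 0.03], [0, 0, 0, 7, 0.03], [0, 0, 0, 7, 0.03], [0, 0, 0, 7, 0.03]]])

```text
time_s: 18.6
position: [650.0, -164.7, 161.5]
orientation: [-1.572, 0.001, -1.416]
force: [-2.2, 1.9, -0.3]
grip_width: 43.3
```

```bash
python3 st.py
```

```text
t 18.6 p [ 650.  -164.7  161.5] yaw -1.4161 down [-0.001  0.001 -1.   ] F [-2.2  1.9 -0.3] M [0.242 0.35  0.051] g 43.3 j [-0.42  0.48  1.42  0.    1.24  0.99]
```

>>> carry_out(motion=[[[0, 0, 0, 7, 0.03], [0, 0, 0, 7, 0.03], [0, 0, 0, 7, 0.03]]])

```text
time_s: 18.85
position: [650.0, -164.5, 161.5]
orientation: [-1.572, 0.001, -1.783]
force: [-1.7, 1.7, 1.2]
grip_width: 43.5
```

```bash
python3 st.py
```

```text
t 18.85 p [ 650.  -164.5  161.5] yaw -1.7825 down [-0.001  0.001 -1.   ] F [-1.7  1.7  1.2] M [0.258 0.35  0.009] g 43.5 j [-0.42  0.48  1.42  0.    1.24  1.36]
```

>>> carry_out(motion=[[[0, 0, 0, 7, 0.03], [0, 0, 0, 7, 0.03], [0, 0, 0, 7, 0.03], [0, 0, 0, 7, 0.03]]])

```text
time_s: 19.18
position: [650.1, -164.4, 161.5]
orientation: [-1.572, 0.0, -2.271]
force: [-2.3, 2.0, 0.4]
grip_width: 43.1
```

```bash
python3 st.py
```

```text
t 19.18 p [ 650.1 -164.4  161.5] yaw -2.2712 down [-0.001  0.001 -1.   ] F [-2.3  2.   0.4] M [0.396 0.256 0.011] g 43.1 j [-0.42  0.48  1.42  0.    1.24  1.85]
```

>>> carry_out(motion=[[[0, 0, 0, 7, 0.03], [0, 0, 0, 7, 0.03], [0, 0, 0, 7, 0.03], [0, 0, 0, 7, 0.03]]])

```text
time_s: 19.52
position: [650.2, -164.3, 161.5]
orientation: [-1.572, -0.0, -2.759]
force: [-1.6, 1.7, 0.7]
grip_width: 43.5
```

```bash
python3 st.py
```

```text
t 19.52 p [ 650.2 -164.3  161.5] yaw -2.7595 down [-0.001  0.001 -1.   ] F [-1.6  1.7  0.7] M [0.471 0.136 0.157] g 43.5 j [-0.42  0.48  1.42  0.    1.24  2.33]
```

>>> carry_out(motion=[[[0, 0, 0, 7, 0.03], [0, 0, 0, 7, 0.03], [0, 0, 0, 7, 0.03]]])

```text
time_s: 19.77
position: [650.3, -164.2, 161.5]
orientation: [-1.572, -0.001, -3.126]
force: [-0.6, 1.0, -0.5]
grip_width: 43.6
```

```bash
python3 st.py
```

```text
t 19.77 p [ 650.3 -164.2  161.5] yaw -3.126 down [-0.001  0.001 -1.   ] F [-0.6  1.  -0.5] M [0.462 0.086 0.175] g 43.6 j [-0.42  0.48  1.42  0.    1.24  2.7 ]
```

>>> carry_out(motion=[[[0, 0, 0, 7, 0.03], [0, 0, 0, 5, 0.03]]])

```text
time_s: 19.93
position: [650.4, -164.2, 161.5]
orientation: [-1.572, -0.001, 2.948]
force: [0.4, 1.6, 0.1]
grip_width: 43.6
```

```bash
python3 st.py
```

```text
t 19.93 p [ 650.4 -164.2  161.5] yaw 2.9477 down [-0.     0.001 -1.   ] F [0.4 1.6 0.1] M [ 0.462 -0.006  0.229] g 43.6 j [-0.42  0.48  1.42  0.    1.24  2.91]
```

>>> carry_out(motion=[[[0, 0, 0, 0, 0.03], [0, 0, 0, 0, 0.064], [0, 0, 0, 0, 0.064], [0, -0.02, 0, 0, 0.064], [0, -0.04, 0, 0, 0.064], [0, -0.04, 0, 0, 0.064]]])

```text
time_s: 20.43
position: [649.4, -165.0, 260.9]
orientation: [-1.571, -0.004, 2.955]
force: [1.3, -0.8, -0.5]
grip_width: 63.9
```

```bash
python3 st.py; python3 - <<'E'
from h import *
S=camera('scene')
a=cv2.resize(S['img'][110:220,190:320,::-1],None,fx=5,fy=5,interpolation=cv2.INTER_CUBIC);cv2.imwrite('pics/c2.png',a)
E
```

```text
t 20.43 p [ 649.4 -165.   260.9] yaw 2.9548 down [-0.004  0.001 -1.   ] F [ 1.3 -0.8 -0.5] M [ 0.079 -0.102  0.06 ] g 63.9 j [-0.43  0.39  1.34 -0.    1.42  2.9 ]
```

View pics/c2.png

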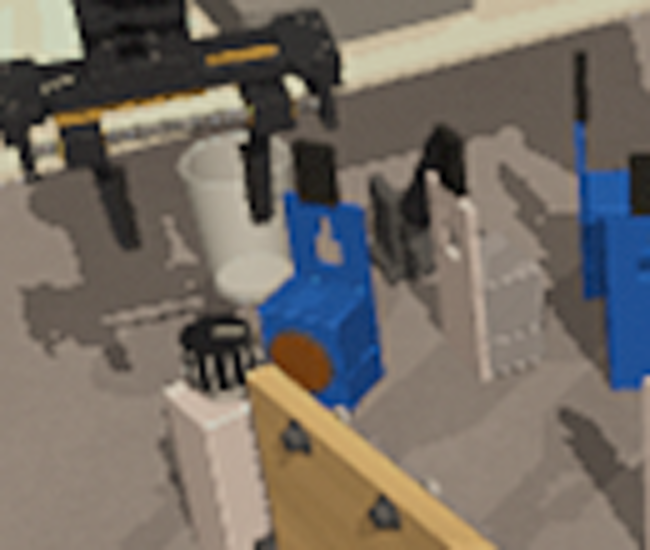

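>>> carry_out(motion=[[[0.027, 0, 0.0227, 0, 0.075], [0.027, 0, 0.0227, 0, 0.075], [0.027, 0, 0.0227, 0, 0.075], [0.027, 0, 0.0227, 0, 0.075], [0.027, 0, 0.0227, 0, 0.075], [0.027, 0, 0.0227, 0, 0.075], [0.027, 0, 0.0227, 0, 0.075], [0, 0, 0, -7.1, 0.075], [0, 0, 0, -7.1, 0.075], [0, 0, 0, -7.1, 0.075], [0, 0, 0, -7.1, 0.075], [0, 0, 0, -7.1, 0.075], [0, 0, 0, -7.1, 0.075], [0, 0, 0, -7.1, 0.075], [0, 0, 0, -7.1, 0.075], [0, 0, 0, -7.1, 0.075], [0, 0, 0, -7.1, 0.075], [0, 0, 0, -7.1, 0.075], [0, 0, 0, -7.1, 0.075], [0, 0, 0, -7.1, 0.075]]])

```text
time_s: 22.15
position: [435.1, -286.2, 262.0]
orientation: [-1.57, -0.001, -1.711]
force: [-0.2, -1.3, -0.1]
grip_width: 75.0
```

>>> carry_out(motion=[[[0, 0, 0, -7.1, 0.075], [0, 0, 0, -7.1, 0.075], [0, 0, 0, 0, 0.075]]])

```text
time_s: 22.4
position: [435.1, -286.1, 262.0]
orientation: [-1.57, -0.001, -1.465]
force: [0.2, -0.7, 0.2]
grip_width: 75.3
```

```bash
python3 st.py 434.5 -286 174 -1.48; python3 - <<'E'
from h import *
T=camera('top');S=camera('scene');cv2.imwrite('pics/d0.png',T['img'][:,:,::-1])
a=cv2.resize(S['img'][90:220,220:360,::-1],None,fx=4.2,fy=4.2,interpolation=cv2.INTER_CUBIC);cv2.imwrite('pics/d1.png',a)
E
```

```text
t 22.4 p [ 435.1 -286.1  262. ] yaw -1.4654 down [ 0.    -0.001 -1.   ] F [ 0.2 -0.7  0.2] M [-0.03   0.039  0.012] g 75.3 j [-0.81  0.05  1.74 -0.    1.35  0.66]
tool delta mm [-0.2 88.  -0.6]
turn deg 0.83
```

View pics/d1.png

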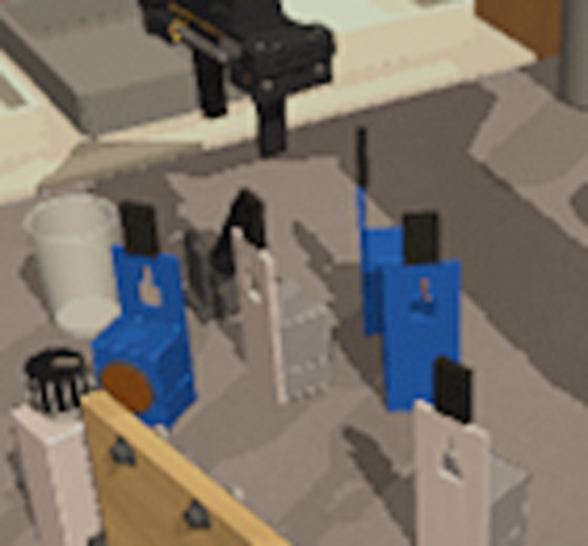

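View pics/d0.png

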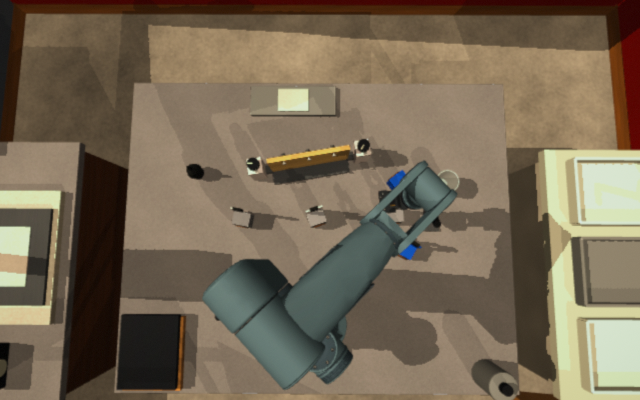

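```bash
python3 - <<'E'
from h import *
S=camera('scene');T=camera('top')
k=lambda p:(220+p[0]/4.2,90+p[1]/4.2)
print(proj(S,(435,-286,245)),k((240,130)))
print('tab',onz(S,*k((251,217)),167.5), 'plate tops',onz(S,*k((233,228)),145),onz(S,*k((270,250)),145))
print('plate bottoms',onz(S,*k((283,402)),0))
a=cv2.resize(S['img'][130:190,260:305,::-1],None,fx=12,fy=10,interpolation=cv2.INTER_CUBIC);cv2.imwrite('pics/d2.png',a)
E
```

```text
[277.38865228 120.78432457] (277.1428571428571, 120.95238095238095)
tab [ 434.80068737 -282.78535718  167.5       ] plate tops [ 439.87882437 -311.64990386  145.        ] [ 429.58554866 -261.63239109  145.        ]
plate bottoms [ 435.23301625 -248.8405428     0.        ]
```

View pics/d2.png

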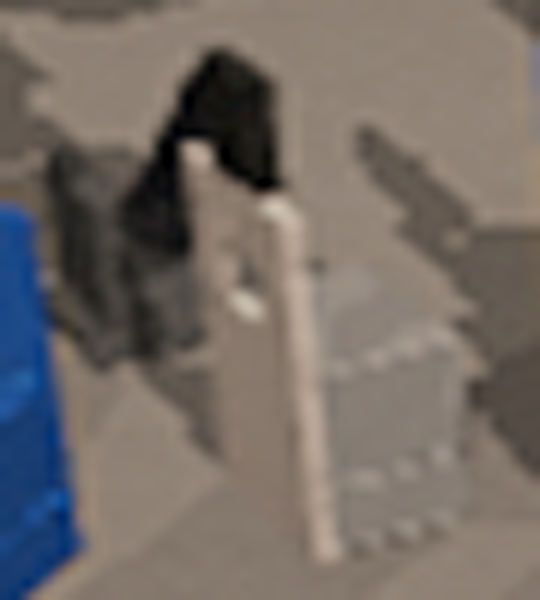

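>>> carry_out(motion=[[[0, 0.03, 0, 0, 0.075], [0, 0.03, 0, 0, 0.075], [0, 0.018, 0, 0, 0.075], [0, 0.01, 0, 0, 0.075], [0, 0, 0, 0, 0.075], [0, 0, 0, 0, 0.02], [0, 0, 0, 0, 0.02], [0, 0, 0, 0, 0.02], [0, 0, 0, 0, 0.02], [0, 0, 0, 0, 0.02], [0, 0, 0, 0, 0.02], [0, 0, 0, 0, 0.02]]], squeeze=5)

```text
time_s: 23.6
position: [435.2, -285.8, 174.0]
orientation: [-1.57, -0.0, -1.471]
force: [0.4, -0.9, 0.8]
grip_width: 30.8
```

```bash
python3 st.py
```

```text
t 23.6 p [ 435.2 -285.8  174. ] yaw -1.4714 down [ 0. -0. -1.] F [ 0.4 -0.9  0.8] M [-0.065  0.005 -0.014] g 30.8 j [-0.81  0.15  1.82 -0.    1.17  0.66]
```

>>> carry_out(motion=[[[0, 0, 0, 0, 0.065], [0, 0, 0, 0, 0.065], [0, 0, 0, 0, 0.065], [0, 0, 0, -6.92, 0.065], [0, 0, 0, -6.92, 0.065], [0, 0, 0, -6.92, 0.065], [0, 0, 0, -6.92, 0.065], [0, 0, 0, -6.92, 0.065], [0, 0, 0, -6.92, 0.065], [0, 0, 0, -6.92, 0.065], [0, 0, 0, -6.92, 0.065], [0, 0, 0, -6.92, 0.065], [0, 0, 0, -6.92, 0.065], [0, 0, 0, -6.92, 0.065], [0, 0, 0, -6.92, 0.065], [0, 0, 0, -6.92, 0.065], [0, 0, 0, 0, 0.065]]])

```text
time_s: 25.02
position: [435.0, -285.6, 173.6]
orientation: [-1.571, 0.0, 0.103]
force: [0.9, 0.2, -0.1]
grip_width: 65.0
```

>>> carry_out(motion=[[[0, 0, 0, 0, 0.0], [0, 0, 0, 0, 0.0], [0, 0, 0, 0, 0.0], [0, 0, 0, 0, 0.0], [0, 0, 0, 0, 0.0], [0, 0, 0, 0, 0.0], [0, 0, 0, 0, 0.0], [0, 0, 0, 0, 0.0], [0, 0, 0, 0, 0.0]]], squeeze=25)

```text
time_s: 25.77
position: [434.9, -285.8, 173.7]
orientation: [-1.571, 0.0, 0.099]
force: [-1.5, -0.1, -0.4]
grip_width: 9.9
```

```bash
python3 st.py
```

```text
t 25.77 p [ 434.9 -285.8  173.7] yaw 0.0987 down [-0. -0. -1.] F [-1.5 -0.1 -0.4] M [-0.125  0.08   0.004] g 9.9 j [-0.81  0.15  1.82 -0.    1.17 -0.91]
```

>>> carry_out(motion=[[[0, -0.01, 0, 0, 0.0], [0, -0.02, 0, 0, 0.0], [0, -0.02, 0, 0, 0.0], [0, -0.01, 0, 0, 0.0], [0.0035, 0, 0.016, 0, 0.0], [0.007, 0, 0.032, 0, 0.0], [0.007, 0, 0.032, 0, 0.0], [0.007, 0, 0.032, 0, 0.0], [0.0035, 0, 0.022, -2.2, 0.0], [0.015, 0, 0.006, -2.1, 0.0], [0.028, 0, 0.011, 0, 0.0], [0.028, 0, 0.011, 0, 0.0], [0.028, 0, 0.011, 0, 0.0], [0.028, 0, 0.011, 0, 0.0], [0.018, 0, 0.008, 0, 0.0], [0.01, 0, 0.003, 0, 0.0], [0, 0, 0, 0, 0.0], [0, 0, 0, 0, 0.0]]], squeeze=35)

```text
time_s: 27.27
position: [591.6, -63.3, 233.2]
orientation: [-1.571, 0.002, 0.174]
force: [0.2, -0.3, -3.2]
grip_width: 10.0
```

```bash
python3 st.py 591.9 -63 229.2 0.1741; python3 - <<'E'
from h import *
T=camera('top');S=camera('scene')
a=cv2.resize(S['img'][110:270,200:360,::-1],None,fx=3.7,fy=3.7,interpolation=cv2.INTER_CUBIC);cv2.imwrite('pics/e1.png',a)
E
```

```text
t 27.27 p [591.6 -63.3 233.2] yaw 0.1745 down [-0.002 -0.    -1.   ] F [ 0.2 -0.3 -3.2] M [-0.065 -0.095  0.058] g 10.0 j [-0.31  0.25  1.58 -0.    1.32 -0.48]
tool delta mm [0.4 4.  0.3]
turn deg 0.02
```

View pics/e1.png

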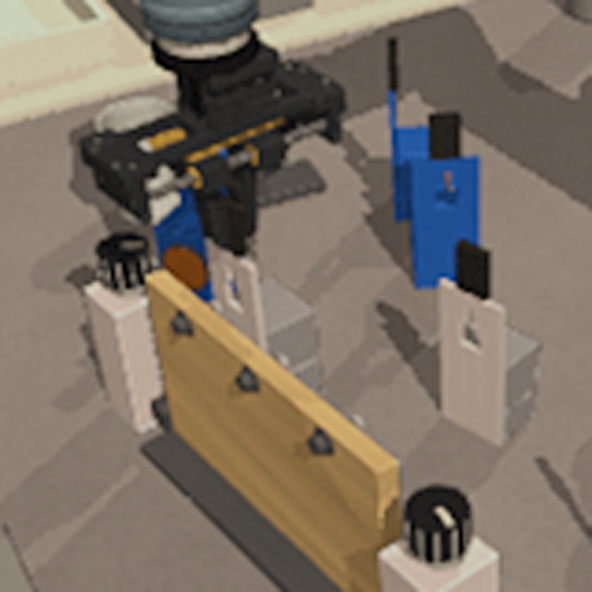

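>>> carry_out(motion=[[[0, 0.004, 0.0003, 0, 0.0], [0.005, 0, 0, 0, 0.0], [0.005, 0, 0, 0, 0.0], [0.004, 0, 0, 0, 0.0], [0.003, 0, 0, 0, 0.0], [0.003, 0, 0, 0, 0.0], [0, 0, 0, 0, 0.0]]])

```text
time_s: 27.95
position: [612.4, -59.4, 229.7]
orientation: [-1.571, -0.0, 0.174]
force: [0.8, 0.4, -2.8]
grip_width: 9.9
```

```bash
python3 st.py 616.5 -58.7 229.2 
```

```text
t 27.95 p [612.4 -59.4 229.7] yaw 0.1739 down [ 0.  0. -1.] F [ 0.8  0.4 -2.8] M [-0.033 -0.103 -0.059] g 9.9 j [-0.29  0.29  1.53  0.    1.32 -0.46]
tool delta mm [ 4.2  0.5 -0. ]
```

>>> carry_out(motion=[[[0.0015, 0, 0, 0, 0.0], [0.0015, 0, 0, 0, 0.0], [0.0012, 0, 0, 0, 0.0], [0, 0, 0, 0, 0.0]]])

```text
time_s: 28.28
position: [616.1, -58.7, 229.7]
orientation: [-1.571, -0.0, 0.174]
force: [-0.6, 0.1, -3.3]
grip_width: 9.9
```

```bash
python3 st.py 616.5 -58.7 229.2 
```

```text
t 28.28 p [616.1 -58.7 229.7] yaw 0.1739 down [ 0. -0. -1.] F [-0.6  0.1 -3.3] M [-0.008 -0.128  0.025] g 9.9 j [-0.29  0.3   1.52  0.    1.33 -0.46]
tool delta mm [ 0.4  0.5 -0.1]
```

>>> carry_out(motion=[[[0.001, 0, 0, 0, 0.0], [0.001, 0, 0, 0, 0.0], [0, 0, 0, 0, 0.0]]])

```text
time_s: 28.53
position: [617.8, -58.4, 229.7]
orientation: [-1.571, 0.001, 0.174]
force: [-1.7, 0.2, -1.8]
grip_width: 9.6
```

```bash
python3 st.py 616.5 -58.7 229.2 
```

```text
t 28.53 p [617.8 -58.4 229.7] yaw 0.1738 down [-0.001 -0.    -1.   ] F [-1.7  0.2 -1.8] M [-0.035  0.005  0.056] g 9.6 j [-0.29  0.3   1.51 -0.    1.33 -0.46]
tool delta mm [-1.3  0.5 -0. ]
```

>>> carry_out(motion=[[[-0.001, 0, 0, 0, 0.0], [0, 0.004, 0, 0, 0.0], [0, 0.005, 0, 0, 0.0], [0, 0.005, 0, 0, 0.0], [0, 0.005, 0, 0, 0.0], [0, 0.003, 0, 0, 0.0], [0, 0, 0, 0, 0.0]]])

```text
time_s: 29.12
position: [616.3, -58.4, 206.3]
orientation: [-1.57, 0.002, 0.174]
force: [-0.3, -0.3, -3.0]
grip_width: 9.5
```

```bash
python3 st.py 616.5 -58.7 204.2 
```

```text
t 29.12 p [616.3 -58.4 206.3] yaw 0.1738 down [-0.002  0.001 -1.   ] F [-0.3 -0.3 -3. ] M [-0.019 -0.111  0.016] g 9.5 j [-0.29  0.32  1.54  0.    1.28 -0.46]
tool delta mm [ 0.2  2.1 -0.4]
```

>>> carry_out(motion=[[[0, 0.001, 0, 0, 0.0], [0, 0.001, 0, 0, 0.0], [0, 0, 0, 0, 0.0]]])

```text
time_s: 29.37
position: [617.0, -58.6, 205.7]
orientation: [-1.571, -0.0, 0.174]
force: [-0.5, -0.4, -2.9]
grip_width: 9.2
```

>>> carry_out(motion=[[[0, 0.001, 0, 0, 0.0], [0, 0, 0, 0, 0.0]]])

```text
time_s: 29.53
position: [617.0, -58.6, 204.8]
orientation: [-1.571, -0.0, 0.174]
force: [-0.1, -0.1, -3.1]
grip_width: 9.5
```

>>> carry_out(motion=[[[0, 0.001, 0, 0, 0.0], [0, 0, 0, 0, 0.0]]])

```text
time_s: 29.7
position: [617.1, -58.6, 204.1]
orientation: [-1.571, -0.001, 0.174]
force: [-0.3, 0.1, -1.1]
grip_width: 9.6
```

```bash
python3 st.py 616.5 -58.7 204.2 ; python3 - <<'E'
from h import *
T=camera('top');S=camera('scene')
a=cv2.resize(S['img'][150:230,220:310,::-1],None,fx=6,fy=6,interpolation=cv2.INTER_CUBIC);cv2.imwrite('pics/e2.png',a)
E
```

```text
t 29.7 p [617.1 -58.6 204.1] yaw 0.1738 down [ 0.001 -0.    -1.   ] F [-0.3  0.1 -1.1] M [ 0.008 -0.108 -0.038] g 9.6 j [-0.29  0.33  1.54  0.    1.28 -0.46]
tool delta mm [-0.6 -0.1  0. ]
```

View pics/e2.png

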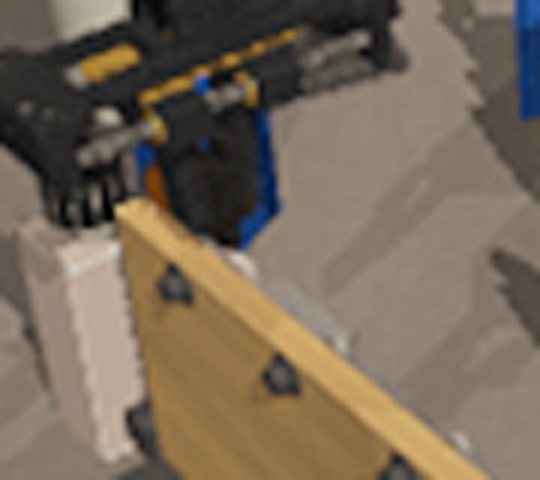

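>>> carry_out(motion=[[[0, 0.001, 0, 0, 0.0], [0, 0, 0, 0, 0.0], [0, 0, 0, 0, 0.02], [0, 0, 0, 0, 0.04], [0, 0, 0, 0, 0.05], [0, 0, 0, 0, 0.05], [0, -0.015, 0, 0, 0.05], [0, -0.03, 0, 0, 0.05], [0, -0.03, 0, 0, 0.05]]])

```text
time_s: 30.55
position: [615.9, -58.3, 276.9]
orientation: [-1.569, 0.003, 0.174]
force: [0.2, -0.7, -0.7]
grip_width: 50.0
```

```bash
python3 st.py 459 4 265; python3 - <<'E'
from h import *
T=camera('top');S=camera('scene')
cv2.imwrite('pics/f0.png',T['img'][:,:,::-1])
a=cv2.resize(S['img'][110:270,200:360,::-1],None,fx=3.7,fy=3.7,interpolation=cv2.INTER_CUBIC);cv2.imwrite('pics/f1.png',a)
E
```

```text
t 30.55 p [615.9 -58.3 276.9] yaw 0.1737 down [-0.004  0.001 -1.   ] F [ 0.2 -0.7 -0.7] M [-0.055 -0.102  0.002] g 50.0 j [-0.29  0.26  1.47 -0.    1.42 -0.46]
tool delta mm [-143.8   12.5   88.5]
```

View pics/f1.png

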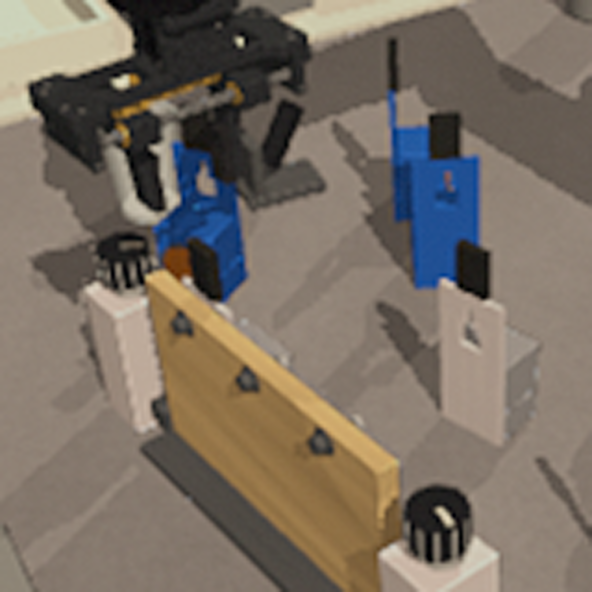

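View pics/f0.png

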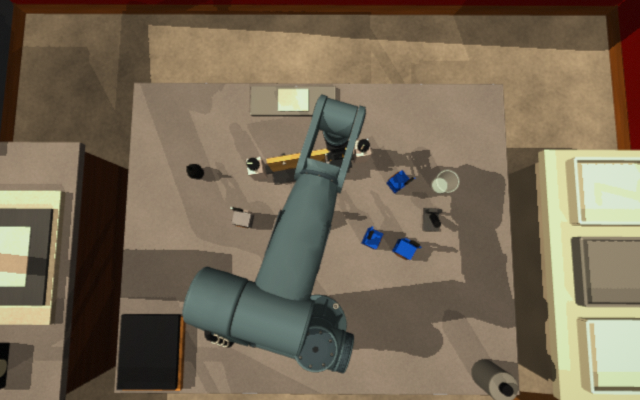

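```bash
python3 - <<'E'
from meas import *
S=camera('scene')
x=dark(S,(316,170,338,196),50);print(x,onz(S,*x[0],167.5))
y=dark(S,(372,222,398,250),50);print(y,onz(S,*y[0],167.5))
a=cv2.resize(S['img'][170:235,310:355,::-1],None,fx=9,fy=9,interpolation=cv2.INTER_CUBIC);cv2.imwrite('pics/f2.png',a)
T=cv2.imread('pics/d0.png')
m=dict(img=T[:,:,::-1]);x=dark(m,(305,200,330,216),60);print(x); t=camera('top');print(onz(t,*x[0],167.5))
cv2.imwrite('pics/f3.png',cv2.resize(T[195:235,290:340],None,fx=10,fy=10,interpolation=cv2.INTER_CUBIC))
E
```

```text
(array([327.5, 182.5]), 104, ((15.0, 7.0), 90.0)) [422.55255035  14.76866683 167.5       ]
(array([385.13740458, 235.05343511]), 131, ((18.0, 8.0), 90.0)) [419.35449741 279.95014433 167.5       ]
(array([313.82608696, 208.56521739]), 23, ((3.1622774600982666, 6.640782833099365), 71.56504821777344))
[419.36984386   8.95617996 167.5       ]
```

View pics/f2.png

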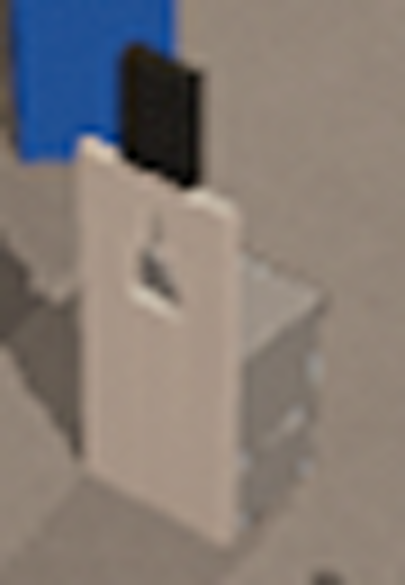

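View pics/f3.png

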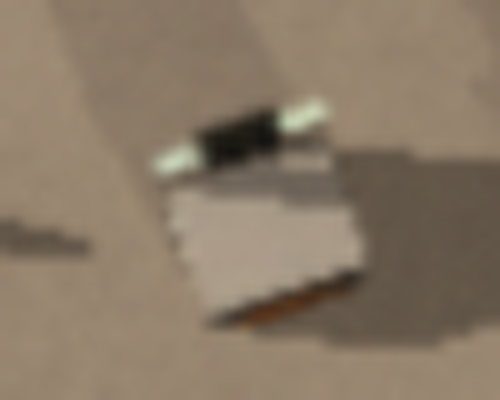

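>>> carry_out(motion=[[[-0.0299, 0, 0.0171, 0, 0.075], [-0.0299, 0, 0.0171, 0, 0.075], [-0.0299, 0, 0.0171, 0, 0.075], [-0.0299, 0, 0.0171, 0, 0.075], [-0.0299, 0, 0.0171, 0, 0.075], [-0.0299, 0, 0.0171, 0, 0.075], [0, 0, 0, 6.8, 0.075], [0, 0, 0, 6.8, 0.075], [0, 0, 0, 6.8, 0.075], [0, 0, 0, 6.8, 0.075], [0, 0, 0, 6.8, 0.075], [0, 0, 0, 6.8, 0.075], [0, 0, 0, 6.8, 0.075], [0, 0, 0, 6.8, 0.075], [0, 0, 0, 6.8, 0.075], [0, 0, 0, 6.8, 0.075], [0, 0, 0, 6.8, 0.075], [0, 0, 0, 6.8, 0.075], [0, 0, 0, 0, 0.075]]])

```text
time_s: 32.33
position: [421.6, 11.7, 276.1]
orientation: [-1.573, 0.002, -1.255]
force: [1.1, -0.6, 1.0]
grip_width: 75.2
```

```bash
python3 st.py 421.5 12 174 -1.248;  python3 - <<'E'
from meas import *
S=camera('scene')
x=dark(S,(316,170,338,196),50);print(x,onz(S,*x[0],167.5))
a=cv2.resize(S['img'][110:270,240:400,::-1],None,fx=3.7,fy=3.7,interpolation=cv2.INTER_CUBIC);cv2.imwrite('pics/g1.png',a)
E
```

```text
t 32.33 p [421.6  11.7 276.1] yaw -1.2547 down [-0.003  0.001 -1.   ] F [ 1.1 -0.6  1. ] M [-0.003  0.053  0.017] g 75.2 j [-0.26 -0.2   1.94 -0.    1.4   1.  ]
tool delta mm [ -0.2 102.1   0.3]
turn deg -0.38
(array([327.5, 182.5]), 104, ((15.0, 7.0), 90.0)) [422.55255035  14.76866683 167.5       ]
```

View pics/g1.png

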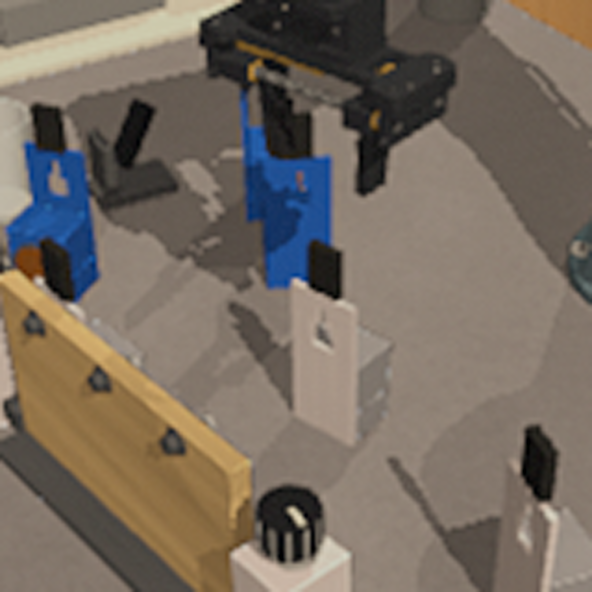

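>>> carry_out(motion=[[[0, 0.035, 0, 0, 0.075], [0, 0.035, 0, 0, 0.075], [0, 0.02, 0, 0, 0.075], [0, 0.012, 0, 0, 0.075], [0, 0, 0, 0, 0.075], [0, 0, 0, 0, 0.02], [0, 0, 0, 0, 0.02], [0, 0, 0, 0, 0.02], [0, 0, 0, 0, 0.02], [0, 0, 0, 0, 0.02], [0, 0, 0, 0, 0.02], [0, 0, 0, 0, 0.02], [0, 0, 0, 0, 0.02]]], squeeze=5)

```text
time_s: 33.47
position: [422.6, 11.6, 176.0]
orientation: [-1.57, 0.0, -1.25]
force: [0.5, 1.6, 2.5]
grip_width: 30.4
```

```bash
python3 st.py
```

```text
t 33.47 p [422.6  11.6 176. ] yaw -1.2503 down [ 0.001  0.    -1.   ] F [0.5 1.6 2.5] M [0.133 0.013 0.045] g 30.4 j [-0.26 -0.08  2.05  0.    1.17  0.99]
```

>>> carry_out(motion=[[[0, 0, 0, 0, 0.065], [0, 0, 0, 0, 0.065], [0, 0.002, 0, 0, 0.065], [0, 0, 0, -6.92, 0.065], [0, 0, 0, -6.92, 0.065], [0, 0, 0, -6.92, 0.065], [0, 0, 0, -6.92, 0.065], [0, 0, 0, -6.92, 0.065], [0, 0, 0, -6.92, 0.065], [0, 0, 0, -6.92, 0.065], [0, 0, 0, -6.92, 0.065], [0, 0, 0, -6.92, 0.065], [0, 0, 0, -6.92, 0.065], [0, 0, 0, -6.92, 0.065], [0, 0, 0, -6.92, 0.065], [0, 0, 0, -6.92, 0.065], [0, 0, 0, 0, 0.065]]])

```text
time_s: 34.88
position: [422.4, 11.4, 173.5]
orientation: [-1.571, 0.0, 0.324]
force: [0.7, 0.0, 0.1]
grip_width: 64.9
```

```bash
python3 st.py
```

```text
t 34.88 p [422.4  11.4 173.5] yaw 0.324 down [-0. -0. -1.] F [0.7 0.  0.1] M [-0.055 -0.138 -0.029] g 64.9 j [-0.26 -0.07  2.05 -0.    1.16 -0.58]
```

>>> carry_out(motion=[[[0, 0, 0, 0, 0.0], [0, 0, 0, 0, 0.0], [0, 0, 0, 0, 0.0], [0, 0, 0, 0, 0.0], [0, 0, 0, 0, 0.0], [0, 0, 0, 0, 0.0], [0, 0, 0, 0, 0.0], [0, 0, 0, 0, 0.0], [0, 0, 0, 0, 0.0]]], squeeze=30)

```text
time_s: 35.63
position: [422.3, 11.4, 173.7]
orientation: [-1.571, 0.0, 0.32]
force: [-1.7, -0.6, 2.1]
grip_width: 9.9
```

```bash
python3 st.py
```

```text
t 35.63 p [422.3  11.4 173.7] yaw 0.3197 down [-0. -0. -1.] F [-1.7 -0.6  2.1] M [-0.128  0.341  0.058] g 9.9 j [-0.26 -0.07  2.05 -0.    1.16 -0.57]
```

>>> carry_out(motion=[[[0, -0.01, 0, 0, 0.0], [0, -0.018, 0, 0, 0.0], [0, -0.018, 0, 0, 0.0], [0, -0.01, 0, 4.17, 0.0], [0, 0, 0, 4.17, 0.0], [0.01, 0, -0.0008, 0, 0.0], [0.024, 0, -0.002, 0, 0.0], [0.03, 0, -0.0025, 0, 0.0], [0.03, 0, -0.0025, 0, 0.0], [0.03, 0, -0.0025, 0, 0.0], [0.02, 0, -0.0017, 0, 0.0], [0.01, 0, -0.0008, 0, 0.0], [0, 0, 0, 0, 0.0], [0, 0, 0, 0, 0.0]]])

```text
time_s: 36.8
position: [575.8, 25.7, 229.1]
orientation: [-1.57, 0.002, 0.174]
force: [-0.4, 0.1, -4.7]
grip_width: 10.0
```

```bash
python3 st.py 576.3 25.5 229.5 0.1741; python3 - <<'E'
from h import *
S=camera('scene')
a=cv2.resize(S['img'][110:270,200:360,::-1],None,fx=3.7,fy=3.7,interpolation=cv2.INTER_CUBIC);cv2.imwrite('pics/g2.png',a)
E
```

```text
t 36.8 p [575.8  25.7 229.1] yaw 0.1744 down [-0.002  0.    -1.   ] F [-0.4  0.1 -4.7] M [ 0.079 -0.263  0.023] g 10.0 j [-0.16  0.21  1.63 -0.    1.31 -0.34]
tool delta mm [ 0.4 -0.4 -0.3]
turn deg 0.02
```

View pics/g2.png

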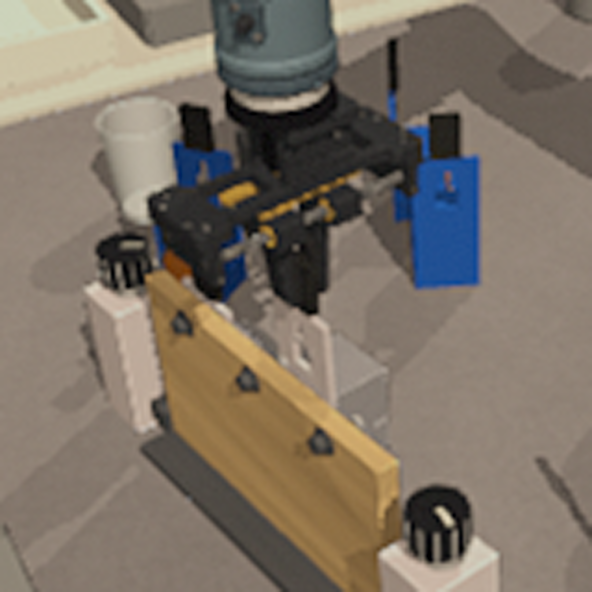

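>>> carry_out(motion=[[[0.005, 0, -0.0003, 0, 0.0], [0.005, 0, 0, 0, 0.0], [0.005, 0, 0, 0, 0.0], [0.003, 0, 0, 0, 0.0], [0.003, 0, 0, 0, 0.0], [0, 0, 0, 0, 0.0]]])

```text
time_s: 37.35
position: [597.6, 28.9, 229.8]
orientation: [-1.571, -0.0, 0.174]
force: [-0.3, 0.1, -4.4]
grip_width: 9.7
```

>>> carry_out(motion=[[[0.0015, 0, 0, 0, 0.0], [0.0015, 0, 0, 0, 0.0], [0.001, 0, 0, 0, 0.0], [0, 0, 0, 0, 0.0]]])

```text
time_s: 37.68
position: [601.2, 29.6, 229.7]
orientation: [-1.571, -0.0, 0.174]
force: [-0.1, -0.2, -3.5]
grip_width: 9.5
```

```bash
python3 st.py 600.9 29.9 229.5
```

```text
t 37.68 p [601.2  29.6 229.7] yaw 0.1742 down [ 0. -0. -1.] F [-0.1 -0.2 -3.5] M [-0.016 -0.18  -0.066] g 9.5 j [-0.15  0.26  1.56 -0.    1.32 -0.32]
tool delta mm [-0.2  0.2  0.3]
```

Nominal depth, no contact. Lower.

>>> carry_out(motion=[[[0, 0.004, 0.0003, 0, 0.0], [0, 0.005, 0, 0, 0.0], [0, 0.005, 0, 0, 0.0], [0, 0.005, 0, 0, 0.0], [0, 0.003, 0, 0, 0.0], [0, 0.001, 0, 0, 0.0], [0, 0, 0, 0, 0.0]]])

```text
time_s: 38.27
position: [600.7, 29.9, 206.1]
orientation: [-1.57, 0.001, 0.174]
force: [0.4, -0.4, -3.3]
grip_width: 9.8
```

>>> carry_out(motion=[[[0, 0.001, 0, 0, 0.0], [0, 0.001, 0, 0, 0.0], [0, 0, 0, 0, 0.0]]])

```text
time_s: 38.52
position: [601.0, 29.8, 204.8]
orientation: [-1.571, -0.0, 0.174]
force: [0.4, -0.8, -4.3]
grip_width: 9.7
```

>>> carry_out(motion=[[[0, 0.001, 0, 0, 0.0], [0, 0, 0, 0, 0.0]]])

```text
time_s: 38.68
position: [601.2, 29.9, 204.1]
orientation: [-1.571, -0.001, 0.174]
force: [-0.8, -1.1, -1.6]
grip_width: 9.5
```

```bash
python3 st.py 600.9 29.9 204.2
```

```text
t 38.68 p [601.2  29.9 204.1] yaw 0.1742 down [ 0.001 -0.    -1.   ] F [-0.8 -1.1 -1.6] M [-0.039 -0.165  0.007] g 9.5 j [-0.15  0.29  1.59 -0.    1.27 -0.32]
tool delta mm [-0.3 -0.1  0.1]
```

Weight is being taken at the predicted height. One more mm, release and rise.

>>> carry_out(motion=[[[0, 0.001, 0, 0, 0.0], [0, 0, 0, 0, 0.0], [0, 0, 0, 0, 0.02], [0, 0, 0, 0, 0.04], [0, 0, 0, 0, 0.05], [0, 0, 0, 0, 0.05], [0, -0.015, 0, 0, 0.05], [0, -0.03, 0, 0, 0.05], [0, -0.03, 0, 0, 0.05], [0, 0, 0, 0, 0.05]]])

```text
time_s: 39.52
position: [603.9, 29.5, 284.6]
orientation: [-1.574, -0.01, 0.174]
force: [1.1, -0.4, 0.8]
grip_width: 49.9
```

```bash
python3 st.py 419 277.5 265; python3 - <<'E'
from meas import *
T=camera('top');S=camera('scene')
y=dark(S,(372,222,398,250),50);print(y,onz(S,*y[0],167.5))
x=dark(T,(228,203,250,216),60);print(x,onz(T,*x[0],167.5))
a=cv2.resize(S['img'][110:270,200:360,::-1],None,fx=3.7,fy=3.7,interpolation=cv2.INTER_CUBIC);cv2.imwrite('pics/i1.png',a)
cv2.imwrite('pics/i2.png',cv2.resize(T['img'][195:235,215:265,::-1],None,fx=10,fy=10,interpolation=cv2.INTER_CUBIC))
E
```

```text
t 39.52 p [603.9  29.5 284.6] yaw 0.1742 down [ 0.01  -0.001 -1.   ] F [ 1.1 -0.4  0.8] M [-0.051 -0.12   0.014] g 49.9 j [-0.15  0.22  1.51  0.    1.41 -0.32]
tool delta mm [-139.3   17.3  276.3]
(array([385.15151515, 235.        ]), 132, ((18.0, 8.0), 90.0)) [419.20575217 279.81779838 167.5       ]
(array([237.65217391, 209.17391304]), 23, ((9.45888900756836, 2.1828205585479736), 14.03624439239502)) [415.85972301 274.84129281 167.5       ]
```

View pics/i1.png

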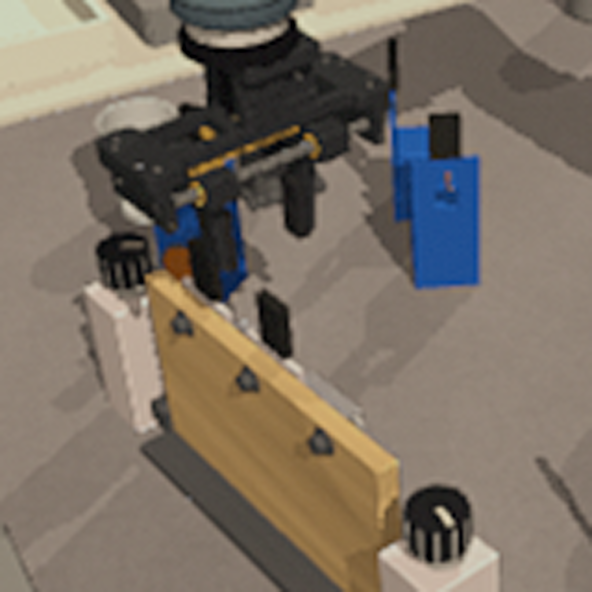

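View pics/i2.png

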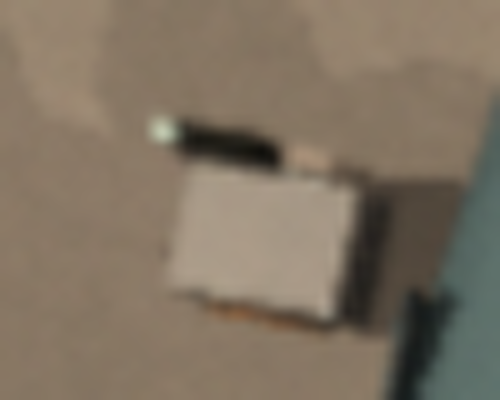

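>>> carry_out(motion=[[[-0.0174, 0, 0.0345, 0, 0.075], [-0.0174, 0, 0.0345, 0, 0.075], [-0.0174, 0, 0.0345, 0, 0.075], [-0.0174, 0, 0.0345, 0, 0.075], [-0.0174, 0, 0.0345, 0, 0.075], [-0.0174, 0, 0.0345, 0, 0.075], [-0.0174, 0, 0.0345, 0, 0.075], [-0.0174, 0, 0.0345, 0, 0.075], [0, 0, 0, -6.9, 0.075], [0, 0, 0, -6.9, 0.075], [0, 0, 0, -6.9, 0.075], [0, 0, 0, -6.9, 0.075], [0, 0, 0, -6.9, 0.075], [0, 0, 0, -6.9, 0.075], [0, 0, 0, -6.9, 0.075], [0, 0, 0, -6.9, 0.075], [0, 0, 0, -6.9, 0.075], [0, 0, 0, -6.9, 0.075]]])

```text
time_s: 41.12
position: [415.3, 277.3, 275.9]
orientation: [-1.568, 0.002, 1.384]
force: [-0.2, 0.4, -0.2]
grip_width: 74.9
```

```bash
python3 st.py 418.7 277.5 174 1.38;  python3 - <<'E'
from meas import *
S=camera('scene')
y=dark(S,(372,222,398,250),50);print(y,onz(S,*y[0],167.5))
a=cv2.resize(S['img'][130:310,290:450,::-1],None,fx=3.3,fy=3.3,interpolation=cv2.INTER_CUBIC);cv2.imwrite('pics/j1.png',a)
E
```

```text
t 41.12 p [415.3 277.3 275.9] yaw 1.3843 down [-0.003 -0.001 -1.   ] F [-0.2  0.4 -0.2] M [ 0.031 -0.151 -0.041] g 74.9 j [ 0.35 -0.01  1.77  0.    1.38 -1.03]
tool delta mm [  1.  101.9  -3.6]
turn deg 0.25
(array([385.15151515, 235.        ]), 132, ((18.0, 8.0), 90.0)) [419.20575217 279.81779838 167.5       ]
```

View pics/j1.png

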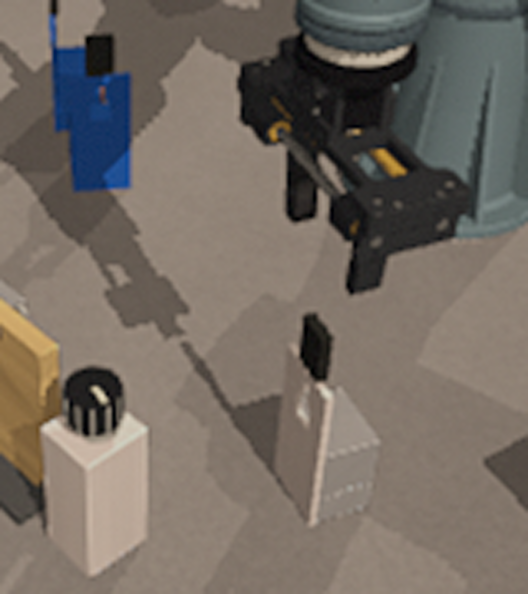

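>>> carry_out(motion=[[[0.001, 0.035, -0.0036, 0, 0.075], [0, 0.035, 0, 0, 0.075], [0, 0.02, 0, 0, 0.075], [0, 0.012, 0, 0, 0.075], [0, 0, 0, 0, 0.075], [0, 0, 0, 0, 0.02], [0, 0, 0, 0, 0.02], [0, 0, 0, 0, 0.02], [0, 0, 0, 0, 0.02], [0, 0, 0, 0, 0.02], [0, 0, 0, 0, 0.02], [0, 0, 0, 0, 0.02], [0, 0, 0, 0, 0.02]]], squeeze=5)

```text
time_s: 42.25
position: [420.0, 277.8, 176.1]
orientation: [-1.571, -0.0, 1.378]
force: [0.2, -0.5, 2.4]
grip_width: 29.8
```

```bash
python3 st.py
```

```text
t 42.25 p [420.  277.8 176.1] yaw 1.3784 down [ 0.001 -0.    -1.   ] F [ 0.2 -0.5  2.4] M [-0.091 -0.075  0.01 ] g 29.8 j [ 0.35  0.11  1.86 -0.    1.17 -1.03]
```

>>> carry_out(motion=[[[0, 0, 0, 0, 0.065], [0, 0, 0, 0, 0.065], [0, 0, 0, 0, 0.065], [0, 0, 0, 6.92, 0.065], [0, 0, 0, 6.92, 0.065], [0, 0, 0, 6.92, 0.065], [0, 0, 0, 6.92, 0.065], [0, 0, 0, 6.92, 0.065], [0, 0, 0, 6.92, 0.065], [0, 0, 0, 6.92, 0.065], [0, 0, 0, 6.92, 0.065], [0, 0, 0, 6.92, 0.065], [0, 0, 0, 6.92, 0.065], [0, 0, 0, 6.92, 0.065], [0, 0, 0, 6.92, 0.065], [0, 0, 0, 6.92, 0.065], [0, 0, 0, 0, 0.065]]])

```text
time_s: 43.67
position: [419.8, 277.9, 175.6]
orientation: [-1.571, 0.0, -0.196]
force: [0.0, -0.4, 0.3]
grip_width: 65.0
```

```bash
python3 st.py
```

```text
t 43.67 p [419.8 277.9 175.6] yaw -0.196 down [-0.  0. -1.] F [ 0.  -0.4  0.3] M [ 0.014 -0.074 -0.01 ] g 65.0 j [0.35 0.11 1.86 0.   1.17 0.54]
```

>>> carry_out(motion=[[[0, 0.002, 0, 0, 0.065], [0, 0, 0, 0, 0.0], [0, 0, 0, 0, 0.0], [0, 0, 0, 0, 0.0], [0, 0, 0, 0, 0.0], [0, 0, 0, 0, 0.0], [0, 0, 0, 0, 0.0], [0, 0, 0, 0, 0.0], [0, 0, 0, 0, 0.0], [0, 0, 0, 0, 0.0]]], squeeze=30)

```text
time_s: 44.5
position: [419.6, 277.9, 173.7]
orientation: [-1.571, 0.001, -0.192]
force: [-2.6, 0.6, 1.8]
grip_width: 9.4
```

```bash
python3 st.py
```

```text
t 44.5 p [419.6 277.9 173.7] yaw -0.1916 down [-0.001  0.    -1.   ] F [-2.6  0.6  1.8] M [0.049 0.437 0.006] g 9.4 j [0.35 0.11 1.86 0.   1.17 0.54]
```

>>> carry_out(motion=[[[0, -0.01, 0, 0, 0.0], [0, -0.018, 0, 0, 0.0], [0, -0.018, 0, -6.98, 0.0], [0, -0.01, 0, -6.98, 0.0], [0, 0, 0, -6.98, 0.0], [0, 0, -0.015, 0, 0.0], [0, 0, -0.03, 0, 0.0], [0, 0, -0.03, 0, 0.0], [0, 0, -0.03, 0, 0.0], [0, 0, -0.03, 0, 0.0], [0.008, 0, -0.03, 0, 0.0], [0.02, 0, -0.014, 0, 0.0], [0.025, 0, -0.0068, 0, 0.0], [0.025, 0, 0, 0, 0.0], [0.02, 0, 0, 0, 0.0], [0.0126, 0, 0, 0, 0.0], [0, 0, 0, 0, 0.0], [0, 0, 0, 0, 0.0]]])

```text
time_s: 46.0
position: [560.6, 113.9, 229.5]
orientation: [-1.571, 0.001, 0.174]
force: [-0.2, -1.0, -2.1]
grip_width: 9.8
```

```bash
python3 st.py 560.7 114.1 229.5 0.1741; python3 - <<'E'
from h import *
S=camera('scene')
a=cv2.resize(S['img'][110:290,200:380,::-1],None,fx=3.3,fy=3.3,interpolation=cv2.INTER_CUBIC);cv2.imwrite('pics/k2.png',a)
E
```

```text
t 46.0 p [560.6 113.9 229.5] yaw 0.1739 down [-0.001 -0.    -1.   ] F [-0.2 -1.  -2.1] M [-0.032  0.001  0.013] g 9.8 j [-0.01  0.2   1.64 -0.    1.3  -0.18]
tool delta mm [ 0.1 -0.   0.1]
turn deg -0.01
```

View pics/k2.png

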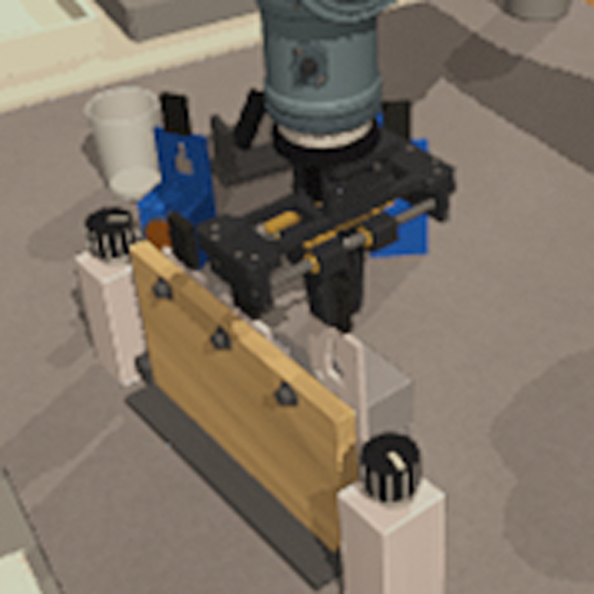

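>>> carry_out(motion=[[[0.005, 0, 0, 0, 0.0], [0.005, 0, 0, 0, 0.0], [0.005, 0, 0, 0, 0.0], [0.003, 0, 0, 0, 0.0], [0.003, 0, 0, 0, 0.0], [0, 0, 0, 0, 0.0]]])

```text
time_s: 46.55
position: [582.1, 117.7, 229.8]
orientation: [-1.571, -0.0, 0.174]
force: [-0.8, 0.3, -2.2]
grip_width: 10.2
```

>>> carry_out(motion=[[[0.0015, 0, 0, 0, 0.0], [0.0015, 0, 0, 0, 0.0], [0.001, 0, 0, 0, 0.0], [0, 0, 0, 0, 0.0]]])

```text
time_s: 46.88
position: [585.6, 118.3, 229.7]
orientation: [-1.571, -0.0, 0.174]
force: [-0.4, -0.4, -2.6]
grip_width: 9.9
```

```bash
python3 st.py 585.3 118.5 229.5
```

```text
t 46.88 p [585.6 118.3 229.7] yaw 0.1738 down [ 0.  0. -1.] F [-0.4 -0.4 -2.6] M [-0.004 -0.121 -0.015] g 9.9 j [ 0.    0.25  1.57  0.    1.31 -0.17]
tool delta mm [-0.3  0.2  0.2]
```

>>> carry_out(motion=[[[0, 0.004, 0.0002, 0, 0.0], [0, 0.005, 0, 0, 0.0], [0, 0.005, 0, 0, 0.0], [0, 0.005, 0, 0, 0.0], [0, 0.003, 0, 0, 0.0], [0, 0.001, 0, 0, 0.0], [0, 0, 0, 0, 0.0]]])

```text
time_s: 47.47
position: [585.2, 118.5, 206.1]
orientation: [-1.571, 0.001, 0.174]
force: [-0.1, 0.6, -2.3]
grip_width: 9.7
```

>>> carry_out(motion=[[[0, 0.001, 0, 0, 0.0], [0, 0.001, 0, 0, 0.0], [0, 0, 0, 0, 0.0]]])

```text
time_s: 47.72
position: [585.5, 118.5, 204.7]
orientation: [-1.571, -0.0, 0.174]
force: [-0.2, 0.2, -2.8]
grip_width: 10.0
```

>>> carry_out(motion=[[[0, 0.001, 0, 0, 0.0], [0, 0, 0, 0, 0.0]]])

```text
time_s: 47.88
position: [585.7, 118.5, 204.1]
orientation: [-1.571, -0.001, 0.174]
force: [-0.5, 0.6, -0.6]
grip_width: 9.8
```

```bash
python3 st.py 585.3 118.5 204.2
```

```text
t 47.88 p [585.7 118.5 204.1] yaw 0.1738 down [ 0.001  0.    -1.   ] F [-0.5  0.6 -0.6] M [-0.034 -0.091  0.034] g 9.8 j [ 0.    0.28  1.6   0.    1.27 -0.17]
tool delta mm [-0.4 -0.1  0. ]
```

Release, rise, and back off well clear of the board for an unobstructed look.

>>> carry_out(motion=[[[0, 0.001, 0, 0, 0.0], [0, 0, 0, 0, 0.0], [0, 0, 0, 0, 0.02], [0, 0, 0, 0, 0.04], [0, 0, 0, 0, 0.05], [0, 0, 0, 0, 0.05], [0, -0.015, 0, 0, 0.05], [0, -0.03, 0, 0, 0.05], [0, -0.03, 0, 0, 0.05], [-0.03, 0, 0.02, 0, 0.05], [-0.03, 0, 0.02, 0, 0.05], [-0.03, 0, 0.02, 0, 0.05], [-0.03, 0, 0.02, 0, 0.05], [-0.03, 0, 0.02, 0, 0.05], [-0.03, 0, 0.02, 0, 0.05], [-0.03, 0, 0.02, 0, 0.05], [0, 0, 0.03, 0, 0.05], [0, 0, 0.03, 0, 0.05], [0, 0, 0.03, 0, 0.05], [0, 0, 0, 0, 0.05]]])

```text
time_s: 49.55
position: [337.6, 312.4, 278.1]
orientation: [-1.569, -0.001, 0.177]
force: [0.4, -0.5, -0.2]
grip_width: 49.5
```

```bash
python3 st.py; python3 - <<'E'
from meas import *
T=camera('top');S=camera('scene')
a=cv2.resize(S['img'][110:290,200:380,::-1],None,fx=3.3,fy=3.3,interpolation=cv2.INTER_CUBIC);cv2.imwrite('pics/m1.png',a)
cv2.imwrite('pics/m2.png',cv2.resize(T['img'][125:265,170:470,::-1],None,fx=2.66,fy=2.66,interpolation=cv2.INTER_CUBIC))
ex=np.array([.9849,.1732,0]);ey=np.array([-.1732,.9849,0])
for k in(1,0,-1):
    tab=np.array([603.35,30.3,198])-2.5*ex+90*k*ey
    u,v=proj(S,tab).astype(int);x=dark(S,(u-13,v-14,u+14,v+13),50);print(k,proj(S,tab).round(1),x)
E
```

```text
t 49.55 p [337.6 312.4 278.1] yaw 0.1774 down [ 0.001  0.002 -1.   ] F [ 0.4 -0.5 -0.2] M [-0.032  0.002 -0.014] g 49.5 j [ 0.49 -0.11  1.86  0.    1.39  0.31]
1 [294.  212.3] (array([293.78571429, 212.96825397]), 126, ((18.46929168701172, 8.148216247558594), 84.80557250976562))
0 [273.6 196.2] (array([273.81730769, 197.27884615]), 104, ((17.413150787353516, 7.1642680168151855), 84.2894058227539))
-1 [255.3 181.8] (array([255.11340206, 182.48453608]), 97, ((15.980613708496094, 6.788225173950195), 81.8698959350586))
```

View pics/m1.png

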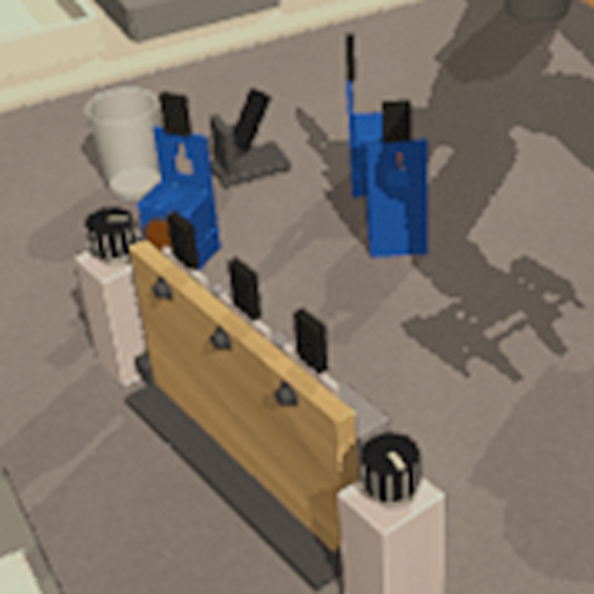

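View pics/m2.png

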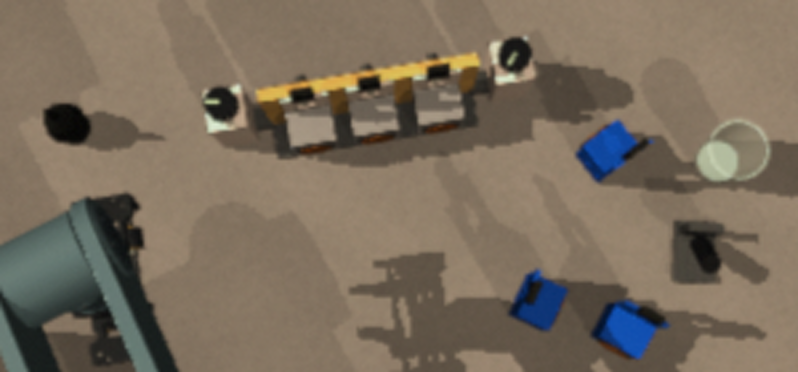

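```bash
python3 -c "
from cell import ticket
print(ticket.finish_job())"
```

```text
the job is handed in; nothing more can be done
None
```

I turned both clamp knobs clockwise past their clutch and hung all three safelights, one per screw. I handed the job in at about 50 s. The hand-in gave no verdict.

**Knobs**
- **Left knob:** turned about 4.7 rad. The wrist torque stayed near 0.2 Nm for roughly the last 2 rad, which I take as clutch slip of 2.0–2.25 rad. That is more than I aimed for, but under the 3.14 limit.
- **Right knob:** turned about 5.1 rad. Wrist torque rose to 0.16–0.23 Nm at the end, giving an estimated slip of 0.6–1.1 rad.
- **Check:** the white marks on both knobs moved by matching amounts in the pictures. I had no direct reading of the cams or clicks. Both grips were first off-centre, so I re-gripped each knob partway.

**Lamps**
- **Knocked lamp:** the middle lamp was moved about 4 cm during the run. I noticed and found it again before gripping.
- **Hanging:** each lamp passed over its screw head without resistance. Its weight came off the gripper within about 0.1 mm of the predicted hanging height.
- **Last check:** all three tabs were within about 1 pixel (2–3 mm) of where they should be, and upright. The blower, beaker, magnifier and blue look-alikes looked undisturbed, and the arm was well clear.

**Disagreement:** the two cameras differed by 3–5 mm, and the top camera by about 3 mm from what the arm felt. I placed the board and lamps from the measured grips instead.

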